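Sweep the spacer washers through the gate of the sorting tray

ROBOT

A 7-joint arm with a two-finger parallel gripper is mounted at the origin on the work surface. World frame = base frame: x ahead of the robot, y to its left, z up, the work surface at z = 0. Lengths are in m, angles in rad, forces in N, time in s.
With the tool pointing down it reaches from about 0.35 to 0.9 m from the base axis. Payload 8.1 kg.
Tool frame: the origin (TCP) lies midway between the tips of the shut fingers; the grasp point (between the pads) lies ctrl.tcp_to_grasp behind it (ctrl.tcp_to_grasp is the distance from the TCP to the grasp point, in m); z points along the fingers, y is the direction in which the jaws open and shut (so a half turn about z gives the same grasp; the last joint's range is limited). The gripper opens to 92 mm and grips with 3 to 60 N. Pads are 19 mm wide; open, the fingers measure 130 mm over their backs; the gripper's body (75 mm by 190 mm) begins 47 mm behind the grasp point.
Start: joints at [1.162, 0.434, 0.025, 1.573, -0.012, 1.134, -0.075], TCP at [0.188, -0.596, 0.227] pointing down, gripper open.
Joint ranges: [-2.62, 2.62], [-0.44, 2.09], [-1.27, 1.32], [0.08, 2.57], [-1.32, 4.46], [0.12, 2], [-2.74, 2.74]. Speed limits (rad/s): [2.22, 2.22, 3.01, 3.01, 3.14, 3.14, 3.14].

INTERFACE

Orientations are given as a unit quaternion [x, y, z, w].
In Python, from workcell import ctrl gives the robot as it stands.
- The arm moves only by the tool servo_tool, never from a script. Its argument "motion" is a list of rows, each an object of numbers: "tx", "ty", "tz": the shift along the world's x, y, z in mm; "rx", "ry", "rz": the turn, a rotation vector about the world's x, y, z in rad; "fingers": the closure, from 0 (fully open) to 1 (shut). A call has 1 to 20 rows; each row shifts and turns the pose as measured when the row begins; what a row does not reach is not made up. A row lasts 1/10 s, in which the tool goes at most 50 mm and 8.59 degrees, less where a joint would pass 70% of its speed; a pose out of reach is approached as far as the arm can. A call is refused whole if a number of a shift passes 50 or a number of a turn 0.15, either way. A call with a gripper value outside its range is refused whole. The fingers move at their own pace and stop on an object; "force" is the grip in N (left out, the last holds). Time passes only in rows, so rows that do not move let the fingers close. It gives the time, the measured TCP pose, the force and the opening at its end, in the units of the state.
- ctrl.sense(): the state, without advancing time (a new reading comes with each control period).
- ctrl.get_image(name): name is "scene" or "top"; returns the picture (420x560x3 uint8, red, green, blue); there is no depth.
- ctrl.calibration(name): a dict with "fx", "fy", "cx", "cy" (pixels), "R" (3x3) and "t" (3): a world point X has camera coordinates R X + t. Camera axes: x right, y down, z forward; pixel columns grow to the right and rows downward; lengths in m; the calibration is good to about 2 mm. A picture is of the moment at which its call begins. calibration takes no time and is no camera call.
- ctrl.job_done(): hands the job in, once; it reports no verdict.
The state is a dict: "time": time; "q": joint angles; "joint_vel": joint speeds; "effort": joint torques, N m; "position": TCP position; "eef_rot": TCP orientation; "contact_force": force on the tool from outside, world axes, zero at the start; "wrist_torque": the same for the moment, N m; "opening": finger opening in m.
Only numpy, scipy, OpenCV 4.12 (cv2) and the standard library are available. Lean on these libraries where they do the work, as an engineer would, in place of code of your own. Each camera call takes 0.05 s, during which the arm holds its last target.

TASK

Using only the fingertips, sweep the three thick steel washers across the green sorting tray and through its gate one at a time, so that each drops through the slot into the red bin below. Slide them, never pick one up, and leave the two brass bushings standing where they are and the tools on the bench undisturbed.

Things in the scene. Friction and masses are not known exactly. Their poses are not given: they have to be found in the camera images.
- tray: green sheet-steel sorting tray, fixed, 314 mm long (its x) by 284 mm wide (its y). Flat level floor 55 mm above the bench, upright walls 20 mm high round it: inner faces of the rear wall at x = -138 mm, of the side walls at y = +-138 mm. Origin on the bench under the sorting floor, in line with the gate; x points towards the gate, z up
- gate (a point): middle of the 48 mm wide gate (its x = 105 mm), at floor level on the edge where the floor ends and the slot begins: a washer tips in once its centre is past it. Axes as the tray's. Two straight aluminium guide plates, 20 mm high, 4 mm thick, narrow the floor like a funnel from the side walls (tray x = 42 mm, y = +-138 mm) to the gate (x = 105 mm, y = +-24 mm)
- slot (a point): middle of the slot at floor level: an open hole in the floor straight beyond the gate, 48 mm wide, 63 mm long (tray x = 105 to 168 mm), with plates 20 mm high on its two sides and far end. Axes as the tray's
- bin (a point): middle of the floor inside the red open bin under the slot, fixed to the tray, 4 mm above the bench. The bin is 44 mm high, inside 138 mm long (tray x = 91 to 229 mm) and 112 mm wide; its end sticks out from under the tray
- washer1_mid (a point): centre of a loose flat steel washer, 34 mm outside diameter, 17 mm hole, 10 mm thick, about 50 g, lying flat on the tray floor (centre 5 mm above the floor); z is its axis
- washer2_mid (a point): centre of a second washer, the same
- washer3_mid (a point): centre of a third washer, the same
- bushing1_mid (a point): centre of a brass bushing, 24 mm diameter (29 mm at its bottom flange), 30 mm tall, about 90 g, standing upright on the tray floor; z is its axis. To be left standing
- bushing2_mid (a point): centre of the other brass bushing, the same
- screwdriver: orange-handled screwdriver lying on the bench to the right of the tray, 210 mm long along its x, origin underneath near its middle; bystander
- file: flat file with a wooden handle lying on the bench to the right of the tray, 310 mm long along its x, origin underneath near its middle; bystander
- pliers: pliers with a green and a red handle lying on the bench to the right, 200 mm long along their x, origin underneath near its middle; bystander
- padlock: brass padlock with a steel shackle standing on the bench to the right of the tray, near its far end, 45 x 22 x 66 mm, origin underneath near its middle; bystander
- hammer: hammer lying on the bench to the left of the robot, 270 mm long along its x, origin underneath near its middle; bystander

How it is judged:
By the outcome, as a careful person would: the job done as asked, in the order asked, and still so for the second after the job is handed in, with the robot touching nothing.
It also fails if it takes over 61 s, if anything falls off the work surface, if the arm or the gripper's body presses on something with over 40 N, if the wrist force passes 120 N, or if a joint passes its speed limit or range.

## Working session

There is one attempt and no reset: what is moved stays moved. The work goes in short steps, Python scripts to look and compute and a tool call to move; the robot and the scene stay as the last step left them, time stands still between calls to the robot, and variables do not carry over. Pictures are saved under pics/ and viewed, and the job is handed in when it is done.

Besides the shell and the picture viewer there is one more tool, called by a JSON object that holds its "fn" and its "kwargs", one argument or row to a line. servo_tool: Moves the arm, as the interface text tells. Its arguments: {"type":"object","properties":{"motion":{"type":"array","items":{"type":"object","properties":{"tx":{"type":"number"},"ty":{"type":"number"},"tz":{"type":"number"},"rx":{"type":"number"},"ry":{"type":"number"},"rz":{"type":"number"},"fingers":{"type":"number"}}}},"force":{"type":"number"}},"required":["motion"]}

```bash
mkdir -p pics; ls
python3 - <<'E'
from workcell import ctrl
import cv2
print(ctrl.sense()); print(ctrl.tcp_to_grasp)
for n in("scene","top"):
    cv2.imwrite(f"pics/{n}0.png",ctrl.get_image(n)[:,:,::-1]); print(ctrl.calibration(n))
E
```

```text
pics
{'time': 0.0, 'q': array([ 1.16237713,  0.43519158,  0.02499514,  1.57410078, -0.01160658,
        1.13396981, -0.07512149]), 'joint_vel': array([-0.00058704,  0.00020953, -0.00149777,  0.00183096, -0.00148126,
        0.00126496,  0.00151505]), 'effort': array([-2.01774892e-04, -6.67848372e+01,  9.85223427e-01, -3.14466119e+01,
       -6.04266627e-02,  4.26281698e-02,  2.46890295e-04]), 'position': array([ 0.18795594, -0.5955416 ,  0.2259633 ]), 'eef_rot': array([ 9.88340499e-01,  1.52257930e-01, -1.85609851e-04, -7.39215909e-04]), 'contact_force': array([-0.31982283, -0.13686836,  0.00434321]), 'wrist_torque': array([-0.01760023,  0.03683286,  0.06038336]), 'opening': 0.09198307496268776}
0.0188
{'fx': 448.08259336047365, 'fy': 448.08259336047365, 'cx': 278.44383921872543, 'cy': 213.89618457734855, 'R': array([[-0.83805259,  0.54543984,  0.01277648],
       [ 0.29436791,  0.47175657, -0.83113974],
       [-0.45936412, -0.69277783, -0.5559168 ]]), 't': array([ 0.44859446, -0.08532356,  1.46485336])}
{'fx': 458.13152867529305, 'fy': 458.13152867529305, 'cx': 285.63016495896994, 'cy': 209.96967319357483, 'R': array([[ 0.01434946, -0.9998549 ,  0.00918015],
       [-0.98998518, -0.01549614, -0.14031826],
       [ 0.14044016, -0.00707473, -0.99006389]]), 't': array([-0.0392894 ,  0.5330886 ,  1.37845002])}
```

View pics/scene0.png

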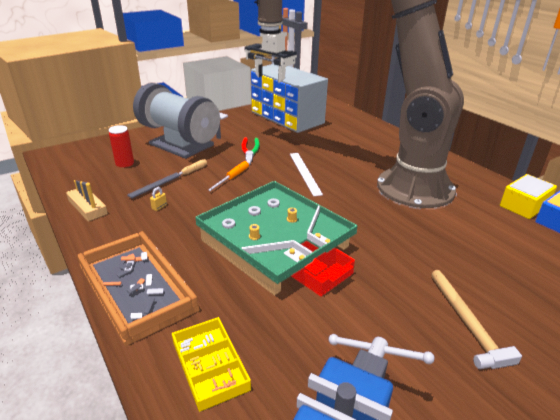

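View pics/top0.png

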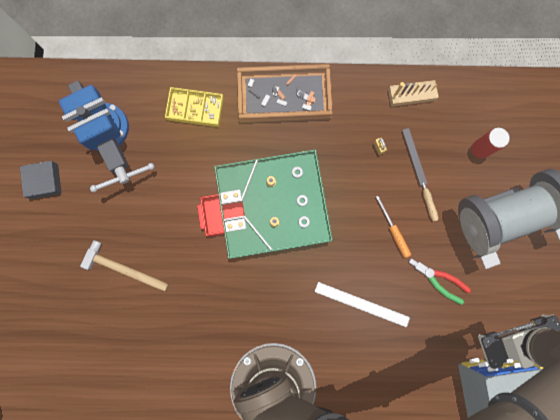

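The top view shows the tray at about (272,205), with the gate on its left (image) side near (235,211). The washers are at about (297,172), (302,201) and (304,222), and the bushings at (271,181) and (274,222). Next I'll zoom in.

Run:
```python
import cv2
a=cv2.imread("pics/top0.png")[140:270,190:345]
cv2.imwrite("pics/topz.png",cv2.resize(a,None,fx=4.6,fy=4.6,interpolation=cv2.INTER_CUBIC))
a=cv2.imread("pics/scene0.png")[175:300,185:365]
cv2.imwrite("pics/scenez.png",cv2.resize(a,None,fx=4.4,fy=4.4,interpolation=cv2.INTER_CUBIC))
```

```text
(no output)
```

View pics/topz.png

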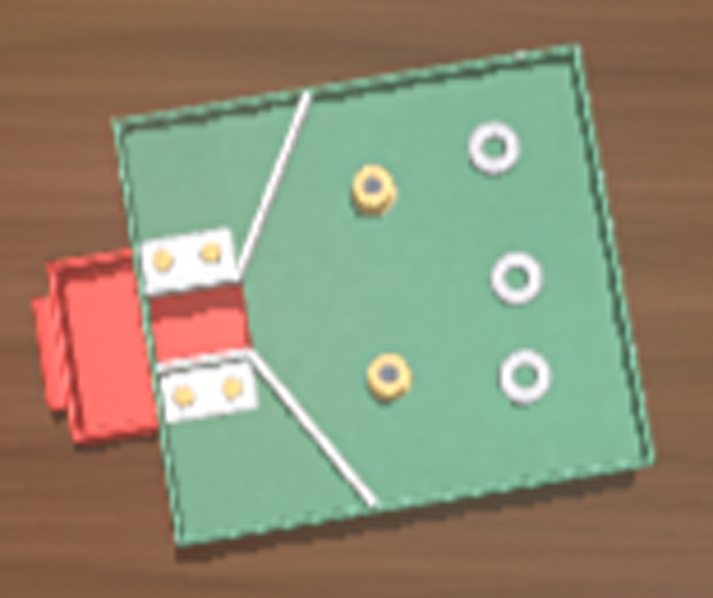

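View pics/scenez.png

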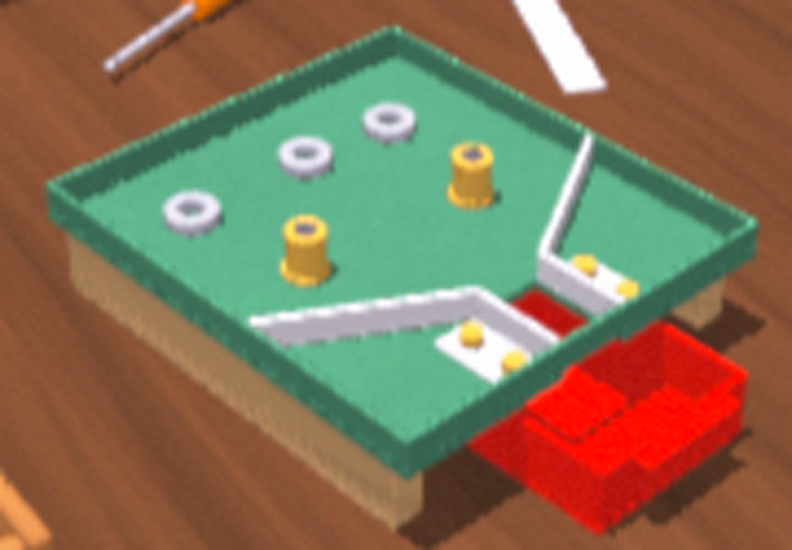

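```bash
cat > h.py <<'E'
import numpy as np
from workcell import ctrl
def ray(n,px,z):
    c=ctrl.calibration(n);R=np.array(c["R"]);t=np.array(c["t"])
    d=R.T@np.array([(px[0]-c["cx"])/c["fx"],(px[1]-c["cy"])/c["fy"],1]);o=-R.T@t
    return (o+d*(z-o[2])/d[2])
def proj(n,X):
    c=ctrl.calibration(n);p=np.array(c["R"])@X+c["t"]
    return np.array([c["fx"]*p[0]/p[2]+c["cx"],c["fy"]*p[1]/p[2]+c["cy"]])
def fit(loc,w):
    loc=np.array(loc);w=np.array(w);a=loc-loc.mean(0);b=w-w.mean(0)
    th=np.arctan2((a[:,0]*b[:,1]-a[:,1]*b[:,0]).sum(),(a*b).sum())
    R=np.array([[np.cos(th),-np.sin(th)],[np.sin(th),np.cos(th)]])
    return th,w.mean(0)-R@loc.mean(0),R
E
python3 - <<'E'
from h import *
zt=lambda p:(190+(p[0]+.5)/4.6-.5,140+(p[1]+.5)/4.6-.5)
zs=lambda p:(185+(p[0]+.5)/4.4-.5,175+(p[1]+.5)/4.4-.5)
loc=[(-142,-142),(-142,142),(172,142),(172,-142)]
for n,f,cs,W,B in(("top",zt,[(577,46),(653,463),(178,545),(115,120)],[(495,148),(517,278),(525,377)],[(373,186),(389,376)]),
  ("scene",zs,[(48,186),(398,28),(756,226),(406,470)],[(192,208),(306,153),(389,118)],[(305,229),(472,154)])):
    w=[ray(n,f(p),.075)[:2]*1e3 for p in cs]
    th,o,R=fit(loc,w); print(n,th,o,"res",(np.array(w)-(np.array(loc)@R.T+o)).round(1).tolist())
    for p in W: 
        x=ray(n,f(p),.065)[:2]*1e3; print(" W",x.round(1),(R.T@(x-o)).round(1))
    for p in B: 
        x=ray(n,f(p),.085)[:2]*1e3; print(" B",x.round(1),(R.T@(x-o)).round(1))
E
```

```text
top 1.7523227054532977 [552.43696458  -5.75700071] res [[-1.0, 1.2], [0.8, 1.7], [0.0, -1.1], [0.1, -1.8]]
 W [648.6 -64.9] [-75.6 -83.9]
 W [561.  -80.4] [-75.   5.]
 W [495.2 -86.3] [-68.9  70.8]
 B [617.3  15.4] [  9.1 -67.6]
 B [492.2   2.6] [19.1 57.7]
scene 1.7465370898000108 [556.8886128   -1.45888159] res [[-2.9, -2.4], [-3.5, -3.0], [-0.1, -5.7], [6.5, 11.1]]
 W [650.4 -66. ] [-79.9 -80.8]
 W [562.4 -81.7] [-80.    8.6]
 W [496.6 -88.9] [-75.6  74.6]
 B [618.3  12.7] [  3.2 -62.9]
 B [493.1  -1.2] [11.4 62.8]
```

The two cameras agree on the washers to within about 2 mm. I'll push with the fingertips as a cradle, jaw axis across the push direction and fingers about 14 mm apart. W2, the middle washer, goes first. The first move brings the arm over the tray.

{"fn": "servo_tool", "kwargs": {
  "motion": [
    {"tx":15,"ty":18,"rz":0.06,"fingers":0.85},
    {"tx":28,"ty":35,"rz":0.105,"fingers":0.85},
    {"tx":28,"ty":35,"rz":0.105,"fingers":0.85},
    {"tx":28,"ty":35,"rz":0.105,"fingers":0.85},
    {"tx":28,"ty":35,"rz":0.105,"fingers":0.85},
    {"tx":28,"ty":35,"rz":0.105,"fingers":0.85},
    {"tx":28,"ty":35,"rz":0.105,"fingers":0.85},
    {"tx":28,"ty":35,"rz":0.105,"fingers":0.85},
    {"tx":28,"ty":35,"rz":0.105,"fingers":0.85},
    {"tx":28,"ty":35,"rz":0.105,"fingers":0.85},
    {"tx":28,"ty":35,"rz":0.105,"fingers":0.85},
    {"tx":28,"ty":35,"rz":0.105,"fingers":0.85},
    {"tx":28,"ty":35,"rz":0.105,"fingers":0.85},
    {"tx":28,"ty":35,"rz":0.105,"fingers":0.85},
    {"fingers":0.85}
  ],
  "force": 20
}}

```text
invalid input at $.motion[0]: expected keys tx, ty, tz, rx, ry, rz, fingers
```

```bash
cat >> h.py <<'E'
from scipy.spatial.transform import Rotation as Ro
TH=1.7523;O=np.array([552.5,-5.8]);RT=np.array([[np.cos(TH),-np.sin(TH)],[np.sin(TH),np.cos(TH)]])
def st(): 
    s=ctrl.sense();p=s["position"]*1e3;y=Ro.from_quat(s["eef_rot"]).as_matrix()
    print("t",s["time"],"tcp",p.round(1),"tray",(RT.T@(p[:2]-O)).round(1),"jaw-TH",round(float(np.arctan2(y[1,1],y[0,1])-TH),3),"toolz",y[:,2].round(3),"open",round(s["opening"],4),"F",s["contact_force"].round(1),"q",s["q"].round(2))
    return p
def to(x,y): # shift to tray point
    p=ctrl.sense()["position"][:2]*1e3; print("shift to",(x,y),(RT@np.array([x,y])+O-p).round(1))
E
python3 -c "
from h import *
st();to(-109,4.5)"
```

```text
t 0.1 tcp [ 188.  -595.6  226. ] tray [-514.3  465. ] jaw-TH -3.017 toolz [-0.001  0.001 -1.   ] open 0.0921 F [-0.1  0.4  0.4] q [ 1.16  0.44  0.02  1.57 -0.01  1.13 -0.08]
shift to (-109, 4.5) [379.8 481.7]
```

All keys are required in every row.

{"fn": "servo_tool", "kwargs": {
  "motion": [
    {"tx":15,"ty":18,"tz":0,"rx":0,"ry":0,"rz":0.06,"fingers":0.85},
    {"tx":28,"ty":35,"tz":0,"rx":0,"ry":0,"rz":0.105,"fingers":0.85},
    {"tx":28,"ty":35,"tz":0,"rx":0,"ry":0,"rz":0.105,"fingers":0.85},
    {"tx":28,"ty":35,"tz":0,"rx":0,"ry":0,"rz":0.105,"fingers":0.85},
    {"tx":28,"ty":35,"tz":0,"rx":0,"ry":0,"rz":0.105,"fingers":0.85},
    {"tx":28,"ty":35,"tz":0,"rx":0,"ry":0,"rz":0.105,"fingers":0.85},
    {"tx":28,"ty":35,"tz":0,"rx":0,"ry":0,"rz":0.105,"fingers":0.85},
    {"tx":28,"ty":35,"tz":0,"rx":0,"ry":0,"rz":0.105,"fingers":0.85},
    {"tx":28,"ty":35,"tz":0,"rx":0,"ry":0,"rz":0.105,"fingers":0.85},
    {"tx":28,"ty":35,"tz":0,"rx":0,"ry":0,"rz":0.105,"fingers":0.85},
    {"tx":28,"ty":35,"tz":0,"rx":0,"ry":0,"rz":0.105,"fingers":0.85},
    {"tx":28,"ty":35,"tz":0,"rx":0,"ry":0,"rz":0.105,"fingers":0.85},
    {"tx":28,"ty":35,"tz":0,"rx":0,"ry":0,"rz":0.105,"fingers":0.85},
    {"tx":28,"ty":35,"tz":0,"rx":0,"ry":0,"rz":0.105,"fingers":0.85},
    {"tx":0,"ty":0,"tz":0,"rx":0,"ry":0,"rz":0,"fingers":0.85}
  ],
  "force": 20
}}

```text
time: 1.6
position: [0.5713, -0.1, 0.2219]
eef_rot: [0.628, 0.778, -0.002, -0.001]
contact_force: [-0.5, -0.3, 1.0]
opening: 0.014
```

```bash
python3 -c "
from h import *
st();to(-109,4.5)"
```

```text
t 1.6 tcp [ 571.3 -100.   221.9] tray [-96.   -1.5] jaw-TH -1.54 toolz [-0.004 -0.003 -1.   ] open 0.014 F [-0.5 -0.3  1. ] q [ 0.43  0.42 -0.49  1.66  0.22  1.12  0.09]
shift to (-109, 4.5) [ -3.5 -13.8]
```

{"fn": "servo_tool", "kwargs": {
  "motion": [
    {"tx":-3.5,"ty":-14,"tz":-10,"rx":0,"ry":0,"rz":-0.03,"fingers":0.85},
    {"tx":0,"ty":0,"tz":-40,"rx":0,"ry":0,"rz":0,"fingers":0.85},
    {"tx":0,"ty":0,"tz":-40,"rx":0,"ry":0,"rz":0,"fingers":0.85},
    {"tx":0,"ty":0,"tz":-30,"rx":0,"ry":0,"rz":0,"fingers":0.85},
    {"tx":0,"ty":0,"tz":0,"rx":0,"ry":0,"rz":0,"fingers":0.85}
  ]
}}

```text
time: 2.1
position: [0.5633, -0.1229, 0.0954]
eef_rot: [0.646, 0.764, -0.004, -0.0]
contact_force: [-0.5, 0.0, 0.8]
opening: 0.0137
```

```bash
python3 -c "
from h import *
import cv2
st();to(-109,4.5)
a=ctrl.get_image('scene')[130:300,185:365,::-1]
cv2.imwrite('pics/s1.png',cv2.resize(a,None,fx=3.5,fy=3.5,interpolation=cv2.INTER_CUBIC))
"
```

```text
t 2.1 tcp [ 563.3 -122.9   95.4] tray [-117.1   10.5] jaw-TH -1.585 toolz [-0.006 -0.006 -1.   ] open 0.0137 F [-0.5  0.   0.8] q [ 0.43  0.54 -0.44  1.81  0.3   0.86  0.01]
shift to (-109, 4.5) [4.4 9. ]
```

View pics/s1.png

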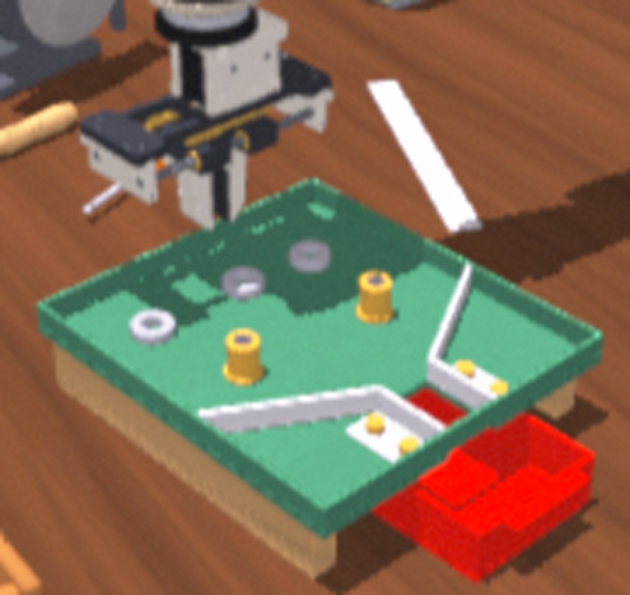

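The fingertips are hovering just inside the rear wall, near zoomed pixel (215,215), behind washer 2 at (243,282). I'll correct the small drift and then lower.

{"fn": "servo_tool", "kwargs": {
  "motion": [
    {"tx":4.5,"ty":9,"tz":0,"rx":0,"ry":0,"rz":0.014,"fingers":0.85},
    {"tx":0,"ty":0,"tz":-12,"rx":0,"ry":0,"rz":0,"fingers":0.85},
    {"tx":0,"ty":0,"tz":-12,"rx":0,"ry":0,"rz":0,"fingers":0.85},
    {"tx":0,"ty":0,"tz":-7,"rx":0,"ry":0,"rz":0,"fingers":0.85},
    {"tx":0,"ty":0,"tz":0,"rx":0,"ry":0,"rz":0,"fingers":0.85}
  ]
}}

```text
time: 2.65
position: [0.5718, -0.1159, 0.0689]
eef_rot: [0.642, 0.767, -0.002, 0.004]
contact_force: [-0.2, -0.4, -0.2]
opening: 0.0139
```

```bash
python3 -c "
from h import *
st();to(-109,4.5);to(60,2)"
```

```text
t 2.65 tcp [ 571.8 -115.9   68.9] tray [-111.8    0.9] jaw-TH -1.575 toolz [ 0.003 -0.009 -1.   ] open 0.0139 F [-0.2 -0.4 -0.2] q [ 0.4   0.58 -0.42  1.82  0.33  0.81 -0.01]
shift to (-109, 4.5) [-4.   2.1]
shift to (60, 2) [-32.1 168.8]
```

{"fn": "servo_tool", "kwargs": {
  "motion": [
    {"tx":-3.5,"ty":0,"tz":-5,"rx":0,"ry":0,"rz":0,"fingers":0.85},
    {"tx":0,"ty":0,"tz":-4,"rx":0,"ry":0,"rz":0,"fingers":0.85},
    {"tx":0,"ty":0,"tz":0,"rx":0,"ry":0,"rz":0,"fingers":0.85}
  ]
}}

```text
time: 2.95
position: [0.5681, -0.1159, 0.0595]
eef_rot: [0.642, 0.767, -0.002, 0.004]
contact_force: [0.5, 0.2, 0.4]
opening: 0.0135
```

```bash
python3 -c "
from h import *
st();to(-109,4.5);to(60,2)"
```

```text
t 2.95 tcp [ 568.1 -115.9   59.5] tray [-111.1    4.5] jaw-TH -1.575 toolz [ 0.004 -0.009 -1.   ] open 0.0135 F [0.5 0.2 0.4] q [ 0.4   0.59 -0.42  1.84  0.34  0.78 -0.02]
shift to (-109, 4.5) [-0.4  2.1]
shift to (60, 2) [-28.4 168.7]
```

{"fn": "servo_tool", "kwargs": {
  "motion": [
    {"tx":-1,"ty":6,"tz":0,"rx":0,"ry":0,"rz":0,"fingers":0.85},
    {"tx":-2,"ty":12,"tz":0,"rx":0,"ry":0,"rz":0,"fingers":0.85},
    {"tx":-2,"ty":12,"tz":0,"rx":0,"ry":0,"rz":0,"fingers":0.85},
    {"tx":-2,"ty":12,"tz":0,"rx":0,"ry":0,"rz":0,"fingers":0.85},
    {"tx":-2,"ty":12,"tz":0,"rx":0,"ry":0,"rz":0,"fingers":0.85},
    {"tx":-2,"ty":12,"tz":0,"rx":0,"ry":0,"rz":0,"fingers":0.85},
    {"tx":-2,"ty":12,"tz":0,"rx":0,"ry":0,"rz":0,"fingers":0.85},
    {"tx":0,"ty":0,"tz":0,"rx":0,"ry":0,"rz":0,"fingers":0.85}
  ]
}}

```text
time: 3.75
position: [0.554, -0.0284, 0.0605]
eef_rot: [0.641, 0.768, -0.001, 0.004]
contact_force: [0.6, 0.2, -0.4]
opening: 0.0143
```

```bash
python3 -c "
from h import *
import cv2
st();to(60,2)
a=ctrl.get_image('scene')[130:300,185:365,::-1]
cv2.imwrite('pics/s2.png',cv2.resize(a,None,fx=3.5,fy=3.5,interpolation=cv2.INTER_CUBIC))
"
```

```text
t 3.75 tcp [554.  -28.4  60.5] tray [-22.5   2.6] jaw-TH -1.572 toolz [ 0.005 -0.008 -1.   ] open 0.0143 F [ 0.6  0.2 -0.4] q [ 0.26  0.55 -0.43  1.9   0.34  0.75 -0.18]
shift to (60, 2) [-14.3  81.2]
```

View pics/s2.png

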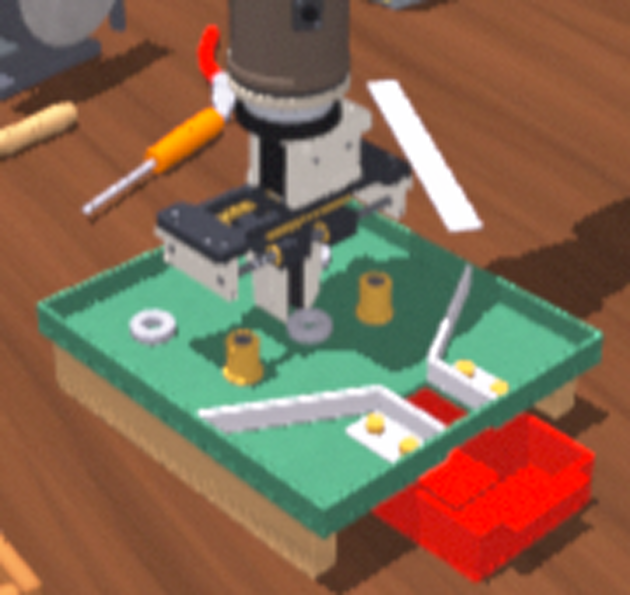

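The washer is riding in front of the fingertips at zoomed (310,326), between the two bushings. I'll check its lateral offset.

```bash
cat >> h.py <<'E'
def zp(u,v,x0=185,y0=130,f=3.5,z=.065,n='scene'):
    x=ray(n,(x0+(u+.5)/f-.5,y0+(v+.5)/f-.5),z)[:2]*1e3
    print((u,v),x.round(1),"tray",(RT.T@(x-O)).round(1)); return x
E
python3 -c "
from h import *
zp(310,324);zp(152,324);zp(375,278,z=.085);zp(242,337,z=.085)"
```

```text
(310, 324) [551.2  -2.2] tray [3.7 0.6]
(152, 324) [651.5 -65. ] tray [-76.1 -86.7]
(375, 278) [491.8  -3.5] tray [13.2 59.2]
(242, 337) [617.    9.8] tray [  3.7 -66.2]
```

{"fn": "servo_tool", "kwargs": {
  "motion": [
    {"tx":-1,"ty":6,"tz":0,"rx":0,"ry":0,"rz":0,"fingers":0.85},
    {"tx":-2,"ty":12,"tz":0,"rx":0,"ry":0,"rz":0,"fingers":0.85},
    {"tx":-2,"ty":12,"tz":0,"rx":0,"ry":0,"rz":0,"fingers":0.85},
    {"tx":-2,"ty":12,"tz":0,"rx":0,"ry":0,"rz":0,"fingers":0.85},
    {"tx":-2,"ty":12,"tz":0,"rx":0,"ry":0,"rz":0,"fingers":0.85},
    {"tx":-2,"ty":12,"tz":0,"rx":0,"ry":0,"rz":0,"fingers":0.85},
    {"tx":0,"ty":0,"tz":0,"rx":0,"ry":0,"rz":0,"fingers":0.85}
  ]
}}

```text
time: 4.5
position: [0.5422, 0.0412, 0.0604]
eef_rot: [0.642, 0.767, -0.002, 0.005]
contact_force: [0.6, 1.6, 0.9]
opening: 0.014
```

```bash
python3 -c "
from h import *
st();to(88,0)"
```

```text
t 4.5 tcp [542.2  41.2  60.4] tray [48.1  1.7] jaw-TH -1.574 toolz [ 0.005 -0.009 -1.   ] open 0.014 F [0.6 1.6 0.9] q [ 0.13  0.54 -0.43  1.93  0.34  0.74 -0.32]
shift to (88, 0) [-5.6 39.6]
```

{"fn": "servo_tool", "kwargs": {
  "motion": [
    {"tx":-1,"ty":6,"tz":0,"rx":0,"ry":0,"rz":0,"fingers":0.85},
    {"tx":-1.5,"ty":11,"tz":0,"rx":0,"ry":0,"rz":0,"fingers":0.85},
    {"tx":-1.5,"ty":11,"tz":0,"rx":0,"ry":0,"rz":0,"fingers":0.85},
    {"tx":-1,"ty":8,"tz":0,"rx":0,"ry":0,"rz":0,"fingers":0.85},
    {"tx":0,"ty":0,"tz":0,"rx":0,"ry":0,"rz":0,"fingers":0.85},
    {"tx":0,"ty":0,"tz":0,"rx":0,"ry":0,"rz":0,"fingers":0.85}
  ]
}}

```text
time: 5.1
position: [0.5367, 0.0803, 0.0604]
eef_rot: [0.641, 0.767, -0.002, 0.005]
contact_force: [0.1, 0.1, 0.2]
opening: 0.0136
```

```bash
python3 -c "
from h import *
import cv2
st();to(88,0)
a=ctrl.get_image('scene')[130:300,185:365,::-1]
cv2.imwrite('pics/s3.png',cv2.resize(a,None,fx=3.5,fy=3.5,interpolation=cv2.INTER_CUBIC))
"
```

```text
t 5.1 tcp [536.7  80.3  60.4] tray [87.5 -0. ] jaw-TH -1.574 toolz [ 0.005 -0.009 -1.   ] open 0.0136 F [0.1 0.1 0.2] q [ 0.06  0.54 -0.43  1.93  0.34  0.74 -0.39]
shift to (88, 0) [-0.1  0.5]
```

View pics/s3.png

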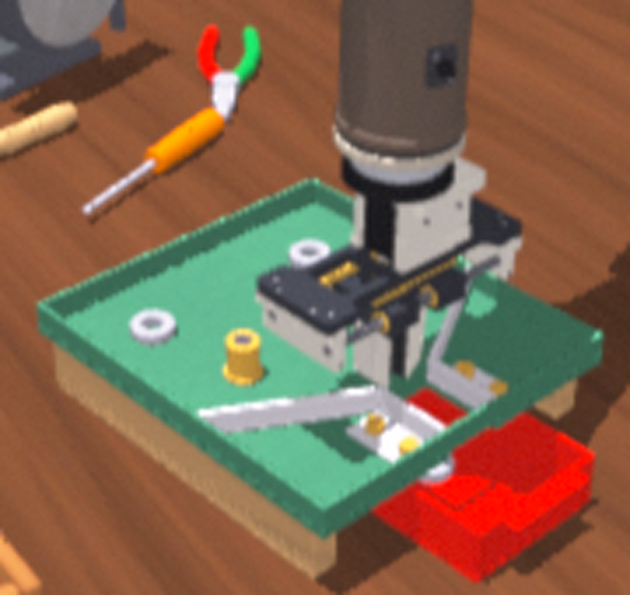

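Washer 2 is in the bin, seen through the gap at zoomed (437,468), and the floor is clear of it. Next I lift, turn the jaw 90°, and go to the side-wall side of washer 1.

{"fn": "servo_tool", "kwargs": {
  "motion": [
    {"tx":1,"ty":-5,"tz":10,"rx":0,"ry":0,"rz":0,"fingers":0.85},
    {"tx":1,"ty":-5,"tz":30,"rx":0,"ry":0,"rz":0,"fingers":0.85},
    {"tx":0,"ty":0,"tz":30,"rx":0,"ry":0,"rz":0,"fingers":0.85},
    {"tx":13,"ty":-12,"tz":0,"rx":0,"ry":0,"rz":0.14,"fingers":0.85},
    {"tx":13,"ty":-12,"tz":0,"rx":0,"ry":0,"rz":0.14,"fingers":0.85},
    {"tx":13,"ty":-12,"tz":0,"rx":0,"ry":0,"rz":0.14,"fingers":0.85},
    {"tx":13,"ty":-12,"tz":0,"rx":0,"ry":0,"rz":0.14,"fingers":0.85},
    {"tx":13,"ty":-12,"tz":0,"rx":0,"ry":0,"rz":0.14,"fingers":0.85},
    {"tx":13,"ty":-12,"tz":0,"rx":0,"ry":0,"rz":0.14,"fingers":0.85},
    {"tx":13,"ty":-12,"tz":0,"rx":0,"ry":0,"rz":0.14,"fingers":0.85},
    {"tx":13,"ty":-12,"tz":0,"rx":0,"ry":0,"rz":0.14,"fingers":0.85},
    {"tx":13,"ty":-12,"tz":0,"rx":0,"ry":0,"rz":0.14,"fingers":0.85},
    {"tx":13,"ty":-12,"tz":0,"rx":0,"ry":0,"rz":0.14,"fingers":0.85},
    {"tx":10,"ty":-8,"tz":0,"rx":0,"ry":0,"rz":0.14,"fingers":0.85},
    {"tx":0,"ty":0,"tz":0,"rx":0,"ry":0,"rz":0,"fingers":0.85}
  ]
}}

```text
time: 6.65
position: [0.6836, -0.0817, 0.1438]
eef_rot: [-0.097, 0.995, 0.0, 0.008]
contact_force: [-0.7, 0.0, 0.6]
opening: 0.0135
```

```bash
python3 -c "
from h import *
import cv2
st();to(-76,-117)
for n,y0,x0 in (('scene',130,185),('top',120,180)):
  a=ctrl.get_image(n)[y0:y0+170,x0:x0+180,::-1]
  cv2.imwrite('pics/s4%s.png'%n,cv2.resize(a,None,fx=3.5,fy=3.5,interpolation=cv2.INTER_CUBIC))
"
```

```text
t 6.65 tcp [683.6 -81.7 143.8] tray [ -98.3 -115.3] jaw-TH 0.012 toolz [ 0.017  0.003 -1.   ] open 0.0135 F [-0.7  0.   0.6] q [ 0.51  0.73 -0.8   1.47  0.55  1.16  1.39]
shift to (-76, -117) [-2.3 22.3]
```

View pics/s4scene.png

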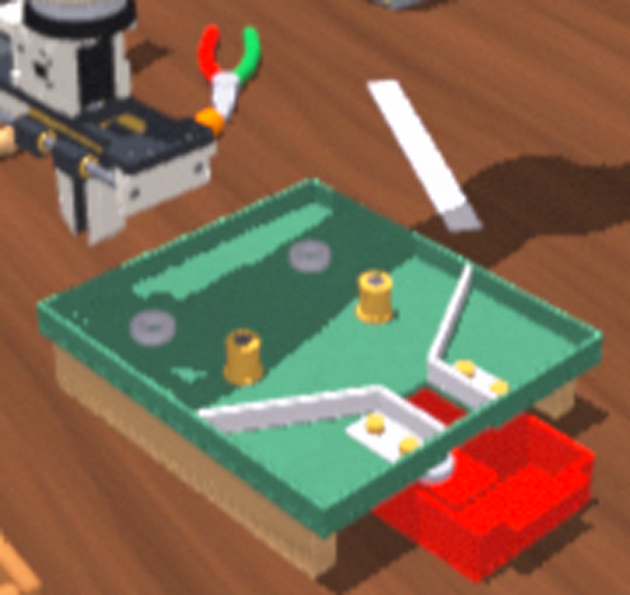

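View pics/s4top.png

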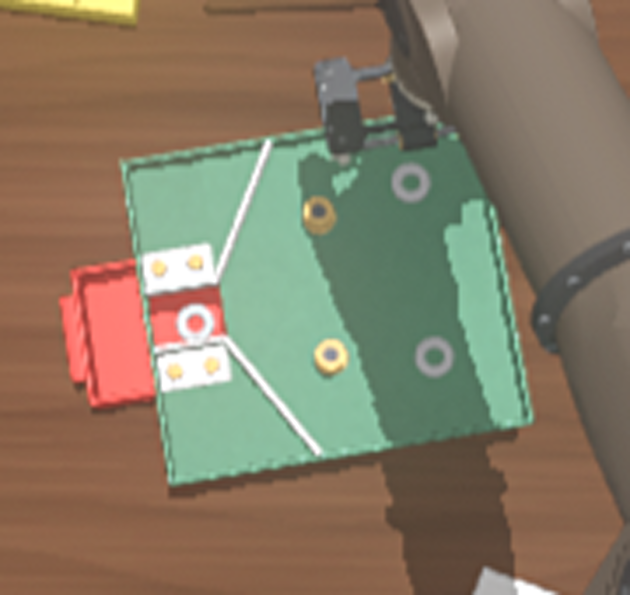

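The top view shows washer 2 in the bin at zoomed (195,322), washer 1 at (410,183), washer 3 at (435,357), and both bushings unmoved.

{"fn": "servo_tool", "kwargs": {
  "motion": [
    {"tx":-1,"ty":10,"tz":0,"rx":-0.003,"ry":0.017,"rz":-0.012,"fingers":0.85},
    {"tx":-1,"ty":10,"tz":-10,"rx":0,"ry":0,"rz":0,"fingers":0.85},
    {"tx":0,"ty":2,"tz":-15,"rx":0,"ry":0,"rz":0,"fingers":0.85},
    {"tx":0,"ty":0,"tz":-15,"rx":0,"ry":0,"rz":0,"fingers":0.85},
    {"tx":0,"ty":0,"tz":0,"rx":0,"ry":0,"rz":0,"fingers":0.85}
  ]
}}

```text
time: 7.25
position: [0.6778, -0.0512, 0.1013]
eef_rot: [-0.087, 0.996, 0.0, -0.002]
contact_force: [-0.7, -0.6, -0.2]
opening: 0.0139
```

```bash
python3 -c "
from h import *
zp(410,183,180,120,n='top');zp(435,357,180,120,n='top')
zp(153,325);zp(310,254)
st();to(-76,-117)"
```

```text
(410, 183) [648.2 -63.6] tray [-74.1 -83.6]
(435, 357) [495.  -86.9] tray [-69.4  71.2]
(153, 325) [651.5 -63.4] tray [-74.5 -87. ]
(310, 254) [498.4 -85.2] tray [-68.3  67.6]
t 7.25 tcp [677.8 -51.2 101.3] tray [ -67.2 -115.1] jaw-TH -0.008 toolz [-0.003 -0.    -1.   ] open 0.0139 F [-0.7 -0.6 -0.2] q [ 0.45  0.77 -0.77  1.51  0.57  1.1   1.3 ]
shift to (-76, -117) [ 3.5 -8.3]
```

{"fn": "servo_tool", "kwargs": {
  "motion": [
    {"tx":3,"ty":-7.5,"tz":0,"rx":0,"ry":0,"rz":0.008,"fingers":0.85},
    {"tx":0,"ty":0,"tz":-8,"rx":0,"ry":0,"rz":0,"fingers":0.85},
    {"tx":0,"ty":0,"tz":-8,"rx":0,"ry":0,"rz":0,"fingers":0.85},
    {"tx":0,"ty":0,"tz":0,"rx":0,"ry":0,"rz":0,"fingers":0.85}
  ]
}}

```text
time: 7.65
position: [0.6809, -0.0604, 0.0831]
eef_rot: [-0.09, 0.996, -0.0, -0.002]
contact_force: [-0.2, 0.3, -0.5]
opening: 0.014
```

```bash
python3 -c "
from h import *
st();to(-75,-117)"
```

```text
t 7.65 tcp [680.9 -60.4  83.1] tray [ -76.9 -116.5] jaw-TH -0.001 toolz [-0.004 -0.001 -1.   ] open 0.014 F [-0.2  0.3 -0.5] q [ 0.46  0.79 -0.76  1.51  0.59  1.08  1.31]
shift to (-75, -117) [0.2 2. ]
```

{"fn": "servo_tool", "kwargs": {
  "motion": [
    {"tx":0,"ty":2,"tz":-8,"rx":0,"ry":0,"rz":0,"fingers":0.85},
    {"tx":0,"ty":0,"tz":-8,"rx":0,"ry":0,"rz":0,"fingers":0.85},
    {"tx":0,"ty":0,"tz":-6,"rx":0,"ry":0,"rz":0,"fingers":0.85},
    {"tx":0,"ty":0,"tz":0,"rx":0,"ry":0,"rz":0,"fingers":0.85}
  ]
}}

```text
time: 8.05
position: [0.681, -0.0585, 0.0593]
eef_rot: [-0.09, 0.996, -0.0, -0.002]
contact_force: [1.1, 0.0, 0.6]
opening: 0.0137
```

```bash
python3 -c "
from h import *
st();to(-75,-117);to(-75,-70)"
```

```text
t 8.05 tcp [681.  -58.5  59.3] tray [ -75.  -116.8] jaw-TH -0.001 toolz [-0.004 -0.001 -1.   ] open 0.0137 F [1.1 0.  0.6] q [ 0.45  0.82 -0.75  1.53  0.61  1.04  1.29]
shift to (-75, -117) [0.2 0. ]
shift to (-75, -70) [-46.1  -8.5]
```

Pushing washer 1 towards the tray's centreline.

{"fn": "servo_tool", "kwargs": {
  "motion": [
    {"tx":-6,"ty":-1,"tz":0,"rx":0,"ry":0,"rz":0,"fingers":0.85},
    {"tx":-11,"ty":-2,"tz":0,"rx":0,"ry":0,"rz":0,"fingers":0.85},
    {"tx":-11,"ty":-2,"tz":0,"rx":0,"ry":0,"rz":0,"fingers":0.85},
    {"tx":-11,"ty":-2,"tz":0,"rx":0,"ry":0,"rz":0,"fingers":0.85},
    {"tx":-11,"ty":-2,"tz":0,"rx":0,"ry":0,"rz":0,"fingers":0.85},
    {"tx":-11,"ty":-2,"tz":0,"rx":0,"ry":0,"rz":0,"fingers":0.85},
    {"tx":0,"ty":0,"tz":0,"rx":0,"ry":0,"rz":0,"fingers":0.85}
  ]
}}

```text
time: 8.75
position: [0.6138, -0.0703, 0.0607]
eef_rot: [-0.09, 0.996, -0.001, -0.002]
contact_force: [0.0, -0.6, 0.1]
opening: 0.0139
```

```bash
python3 -c "
from h import *
import cv2
st();to(-75,-27)
for n,y0,x0 in (('scene',130,185),('top',120,180)):
  a=ctrl.get_image(n)[y0:y0+170,x0:x0+180,::-1]
  cv2.imwrite('pics/s5%s.png'%n,cv2.resize(a,None,fx=3.5,fy=3.5,interpolation=cv2.INTER_CUBIC))
"
```

```text
t 8.75 tcp [613.8 -70.3  60.7] tray [-74.5 -48.6] jaw-TH -0.001 toolz [-0.003 -0.002 -1.   ] open 0.0139 F [ 0.  -0.6  0.1] q [ 0.52  0.73 -0.77  1.71  0.61  0.96  1.27]
shift to (-75, -27) [-21.2  -4.4]
```

View pics/s5scene.png

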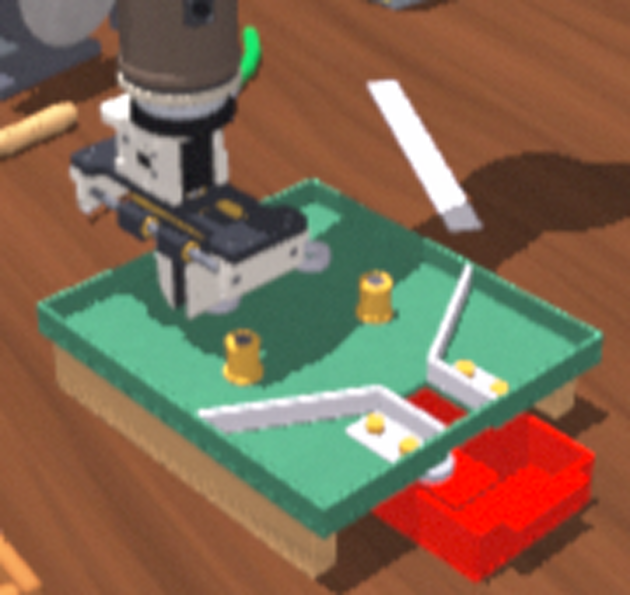

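View pics/s5top.png

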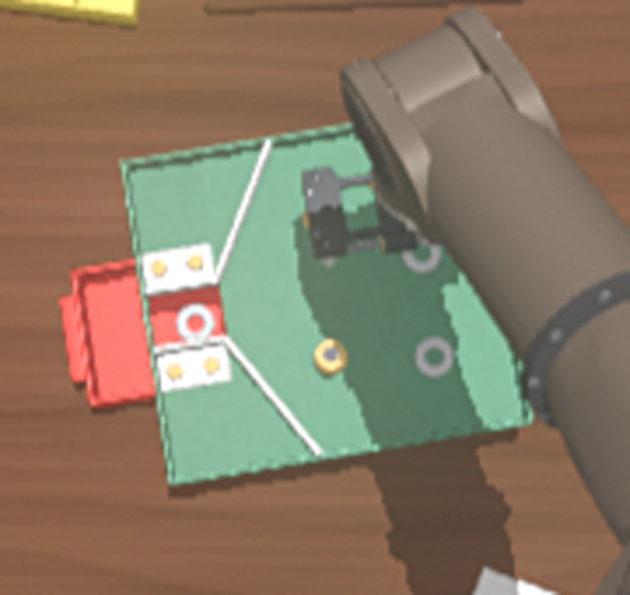

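Washer 1 is being carried along, at about (422,252) in the top zoom. I'll finish this leg, back off, lift and turn.

{"fn": "servo_tool", "kwargs": {
  "motion": [
    {"tx":-8,"ty":-1.5,"tz":0,"rx":0,"ry":0,"rz":0,"fingers":0.85},
    {"tx":-8,"ty":-1.5,"tz":0,"rx":0,"ry":0,"rz":0,"fingers":0.85},
    {"tx":-5,"ty":-1,"tz":0,"rx":0,"ry":0,"rz":0,"fingers":0.85},
    {"tx":0,"ty":0,"tz":0,"rx":0,"ry":0,"rz":0,"fingers":0.85},
    {"tx":6,"ty":1,"tz":0,"rx":0,"ry":0,"rz":0,"fingers":0.85},
    {"tx":0,"ty":0,"tz":15,"rx":0,"ry":0,"rz":0,"fingers":0.85},
    {"tx":0,"ty":0,"tz":25,"rx":0,"ry":0,"rz":0,"fingers":0.85},
    {"tx":0,"ty":0,"tz":5,"rx":0,"ry":0,"rz":-0.14,"fingers":0.85},
    {"tx":-2,"ty":-3,"tz":0,"rx":0,"ry":0,"rz":-0.14,"fingers":0.85},
    {"tx":-2,"ty":-3,"tz":0,"rx":0,"ry":0,"rz":-0.14,"fingers":0.85},
    {"tx":-2,"ty":-3,"tz":0,"rx":0,"ry":0,"rz":-0.14,"fingers":0.85},
    {"tx":-2,"ty":-3,"tz":0,"rx":0,"ry":0,"rz":-0.14,"fingers":0.85},
    {"tx":-2,"ty":-3,"tz":0,"rx":0,"ry":0,"rz":-0.14,"fingers":0.85},
    {"tx":-2,"ty":-3,"tz":0,"rx":0,"ry":0,"rz":-0.14,"fingers":0.85},
    {"tx":-2,"ty":-3,"tz":0,"rx":0,"ry":0,"rz":-0.14,"fingers":0.85},
    {"tx":-2,"ty":-3,"tz":0,"rx":0,"ry":0,"rz":-0.14,"fingers":0.85},
    {"tx":-2,"ty":-3,"tz":0,"rx":0,"ry":0,"rz":-0.14,"fingers":0.85},
    {"tx":-2,"ty":-3,"tz":0,"rx":0,"ry":0,"rz":-0.14,"fingers":0.85},
    {"tx":0,"ty":0,"tz":0,"rx":0,"ry":0,"rz":0,"fingers":0.85}
  ]
}}

```text
time: 10.75
position: [0.5887, -0.0969, 0.1239]
eef_rot: [0.65, 0.76, 0.004, 0.007]
contact_force: [0.8, 0.1, -0.4]
opening: 0.0139
```

```bash
python3 -c "
from h import *
import cv2
st();to(-110,0)
for n,y0,x0 in (('scene',130,185),('top',120,180)):
  a=ctrl.get_image(n)[y0:y0+170,x0:x0+180,::-1]
  cv2.imwrite('pics/s6%s.png'%n,cv2.resize(a,None,fx=3.5,fy=3.5,interpolation=cv2.INTER_CUBIC))
"
```

```text
t 10.75 tcp [588.7 -96.9 123.9] tray [-96.1 -19.2] jaw-TH -1.597 toolz [ 0.017 -0.003 -1.   ] open 0.0139 F [ 0.8  0.1 -0.4] q [ 0.37  0.52 -0.43  1.75  0.27  0.91 -0.01]
shift to (-110, 0) [-16.4 -17.1]
```

View pics/s6scene.png

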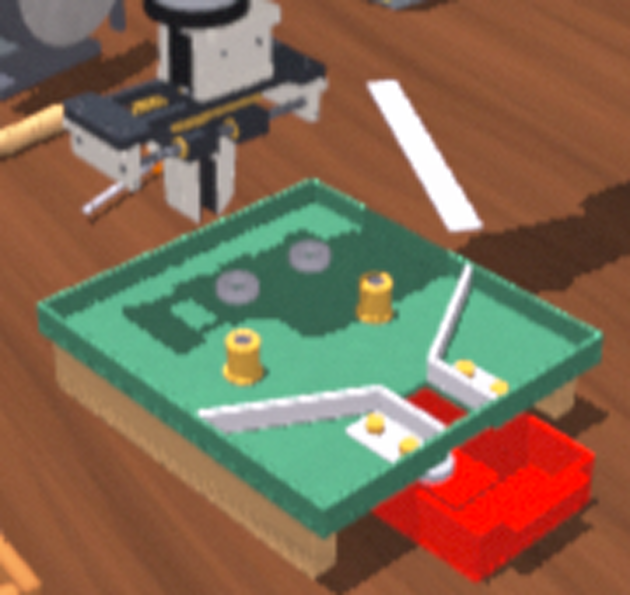

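View pics/s6top.png

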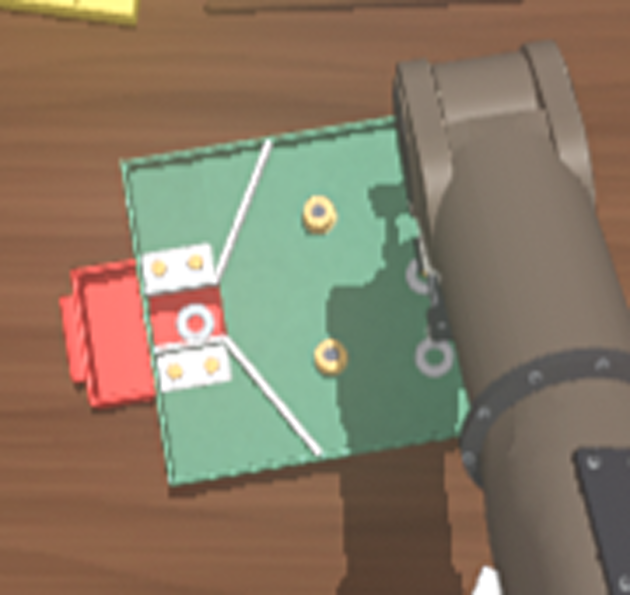

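{"fn": "servo_tool", "kwargs": {
  "motion": [
    {"tx":-8,"ty":-8,"tz":0,"rx":0.003,"ry":0.017,"rz":0.026,"fingers":0.85},
    {"tx":-8,"ty":-8,"tz":-8,"rx":0,"ry":0,"rz":0,"fingers":0.85},
    {"tx":0,"ty":0,"tz":-10,"rx":0,"ry":0,"rz":0,"fingers":0.85},
    {"tx":0,"ty":0,"tz":0,"rx":0,"ry":0,"rz":0,"fingers":0.85}
  ]
}}

```text
time: 11.25
position: [0.573, -0.1117, 0.1049]
eef_rot: [0.633, 0.774, 0.001, -0.0]
contact_force: [0.5, 0.4, -0.4]
opening: 0.0137
```

```bash
python3 -c "
from h import *
zp(238,284);zp(310,254)
st();to(-110,-2)"
```

```text
(238, 284) [569.5 -77.9] tray [-74.   -3.7]
(310, 254) [498.4 -85.2] tray [-68.3  67.6]
t 11.25 tcp [ 573.  -111.7  104.9] tray [-107.9   -1.1] jaw-TH -1.552 toolz [ 0.001  0.002 -1.   ] open 0.0137 F [ 0.5  0.4 -0.4] q [ 0.41  0.54 -0.44  1.79  0.28  0.88  0.05]
shift to (-110, -2) [ 1.3 -1.9]
```

{"fn": "servo_tool", "kwargs": {
  "motion": [
    {"tx":1,"ty":-2,"tz":-8,"rx":0,"ry":0,"rz":-0.018,"fingers":0.85},
    {"tx":0,"ty":0,"tz":-10,"rx":0,"ry":0,"rz":0,"fingers":0.85},
    {"tx":0,"ty":0,"tz":-10,"rx":0,"ry":0,"rz":0,"fingers":0.85},
    {"tx":0,"ty":0,"tz":-8,"rx":0,"ry":0,"rz":0,"fingers":0.85},
    {"tx":0,"ty":0,"tz":0,"rx":0,"ry":0,"rz":0,"fingers":0.85}
  ]
}}

```text
time: 11.75
position: [0.574, -0.1127, 0.0646]
eef_rot: [0.64, 0.769, 0.001, -0.001]
contact_force: [-0.4, 0.6, 0.8]
opening: 0.0138
```

```bash
python3 -c "
from h import *
st();to(-110,-2);to(-22,0)"
```

```text
t 11.75 tcp [ 574.  -112.7   64.6] tray [-109.    -1.9] jaw-TH -1.569 toolz [ 0.     0.003 -1.   ] open 0.0138 F [-0.4  0.6  0.8] q [ 0.39  0.59 -0.41  1.82  0.31  0.8   0.01]
shift to (-110, -2) [ 0.3 -0.9]
shift to (-22, 0) [-17.5  85.3]
```

{"fn": "servo_tool", "kwargs": {
  "motion": [
    {"tx":0,"ty":0,"tz":-5,"rx":0,"ry":0,"rz":0,"fingers":0.85},
    {"tx":0,"ty":0,"tz":0,"rx":0,"ry":0,"rz":0,"fingers":0.85},
    {"tx":-1,"ty":6,"tz":0,"rx":0,"ry":0,"rz":0,"fingers":0.85},
    {"tx":-2.3,"ty":12,"tz":0,"rx":0,"ry":0,"rz":0,"fingers":0.85},
    {"tx":-2.3,"ty":12,"tz":0,"rx":0,"ry":0,"rz":0,"fingers":0.85},
    {"tx":-2.3,"ty":12,"tz":0,"rx":0,"ry":0,"rz":0,"fingers":0.85},
    {"tx":-2.3,"ty":12,"tz":0,"rx":0,"ry":0,"rz":0,"fingers":0.85},
    {"tx":-2.3,"ty":12,"tz":0,"rx":0,"ry":0,"rz":0,"fingers":0.85},
    {"tx":-2.3,"ty":12,"tz":0,"rx":0,"ry":0,"rz":0,"fingers":0.85},
    {"tx":-2.3,"ty":12,"tz":0,"rx":0,"ry":0,"rz":0,"fingers":0.85},
    {"tx":-2.3,"ty":12,"tz":0,"rx":0,"ry":0,"rz":0,"fingers":0.85},
    {"tx":0,"ty":0,"tz":0,"rx":0,"ry":0,"rz":0,"fingers":0.85}
  ]
}}

```text
time: 12.95
position: [0.5531, 0.0016, 0.0606]
eef_rot: [0.638, 0.77, 0.003, -0.0]
contact_force: [0.9, 0.2, 1.3]
opening: 0.0137
```

```bash
python3 -c "
from h import *
import cv2
st();to(88,0)
a=ctrl.get_image('scene')[130:300,185:365,::-1]
cv2.imwrite('pics/s7.png',cv2.resize(a,None,fx=3.5,fy=3.5,interpolation=cv2.INTER_CUBIC))
"
```

```text
t 12.95 tcp [553.1   1.6  60.6] tray [ 7.1 -2. ] jaw-TH -1.565 toolz [ 0.003  0.004 -1.   ] open 0.0137 F [0.9 0.2 1.3] q [ 0.2   0.55 -0.42  1.9   0.31  0.75 -0.2 ]
shift to (88, 0) [-16.5  79.2]
```

View pics/s7.png

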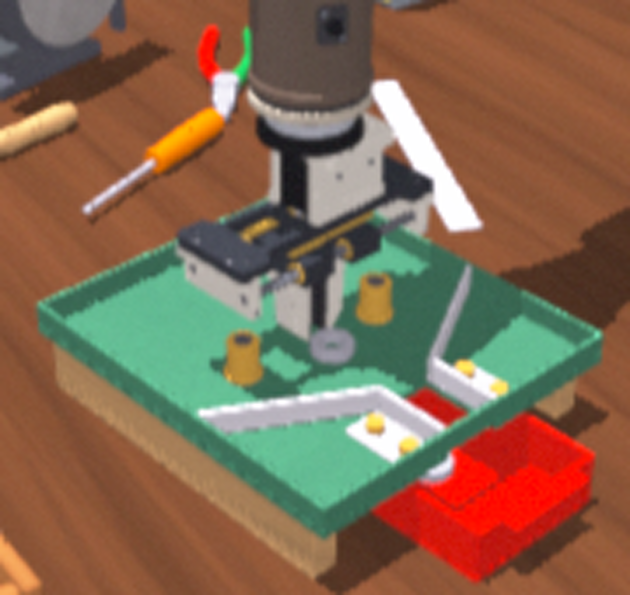

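Washer 1 is in the cradle at zoomed (332,346), past the bushings. I'll push it on through the gate.

{"fn": "servo_tool", "kwargs": {
  "motion": [
    {"tx":-1.2,"ty":6,"tz":0,"rx":0,"ry":0,"rz":0,"fingers":0.85},
    {"tx":-2.5,"ty":12,"tz":0,"rx":0,"ry":0,"rz":0,"fingers":0.85},
    {"tx":-2.5,"ty":12,"tz":0,"rx":0,"ry":0,"rz":0,"fingers":0.85},
    {"tx":-2.5,"ty":12,"tz":0,"rx":0,"ry":0,"rz":0,"fingers":0.85},
    {"tx":-2.5,"ty":12,"tz":0,"rx":0,"ry":0,"rz":0,"fingers":0.85},
    {"tx":-2,"ty":10,"tz":0,"rx":0,"ry":0,"rz":0,"fingers":0.85},
    {"tx":-1,"ty":6,"tz":0,"rx":0,"ry":0,"rz":0,"fingers":0.85},
    {"tx":0,"ty":0,"tz":0,"rx":0,"ry":0,"rz":0,"fingers":0.85}
  ]
}}

```text
time: 13.8
position: [0.5378, 0.0756, 0.0605]
eef_rot: [0.639, 0.769, 0.002, 0.0]
contact_force: [0.2, -0.6, 0.2]
opening: 0.0136
```

```bash
python3 -c "
from h import *
st();to(88,0)"
```

```text
t 13.8 tcp [537.8  75.6  60.5] tray [82.7 -0.3] jaw-TH -1.568 toolz [ 0.003  0.003 -1.   ] open 0.0136 F [ 0.2 -0.6  0.2] q [ 0.07  0.54 -0.42  1.93  0.31  0.74 -0.35]
shift to (88, 0) [-1.2  5.1]
```

{"fn": "servo_tool", "kwargs": {
  "motion": [
    {"tx":-1,"ty":6,"tz":0,"rx":0,"ry":0,"rz":0,"fingers":0.85},
    {"tx":0,"ty":0,"tz":0,"rx":0,"ry":0,"rz":0,"fingers":0.85},
    {"tx":1,"ty":-5,"tz":10,"rx":0,"ry":0,"rz":0,"fingers":0.85},
    {"tx":1,"ty":-5,"tz":30,"rx":0,"ry":0,"rz":0,"fingers":0.85},
    {"tx":0,"ty":0,"tz":30,"rx":0,"ry":0,"rz":0,"fingers":0.85},
    {"tx":-6,"ty":-14,"tz":0,"rx":0,"ry":0,"rz":0.14,"fingers":0.85},
    {"tx":-6,"ty":-14,"tz":0,"rx":0,"ry":0,"rz":0.14,"fingers":0.85},
    {"tx":-6,"ty":-14,"tz":0,"rx":0,"ry":0,"rz":0.14,"fingers":0.85},
    {"tx":-6,"ty":-14,"tz":0,"rx":0,"ry":0,"rz":0.14,"fingers":0.85},
    {"tx":-6,"ty":-14,"tz":0,"rx":0,"ry":0,"rz":0.14,"fingers":0.85},
    {"tx":-6,"ty":-14,"tz":0,"rx":0,"ry":0,"rz":0.14,"fingers":0.85},
    {"tx":-6,"ty":-14,"tz":0,"rx":0,"ry":0,"rz":0.14,"fingers":0.85},
    {"tx":-6,"ty":-14,"tz":0,"rx":0,"ry":0,"rz":0.14,"fingers":0.85},
    {"tx":-6,"ty":-14,"tz":0,"rx":0,"ry":0,"rz":0.14,"fingers":0.85},
    {"tx":-6,"ty":-14,"tz":0,"rx":0,"ry":0,"rz":0.14,"fingers":0.85},
    {"tx":0,"ty":0,"tz":0,"rx":0,"ry":0,"rz":0.12,"fingers":0.85},
    {"tx":0,"ty":0,"tz":0,"rx":0,"ry":0,"rz":0,"fingers":0.85}
  ]
}}

```text
time: 15.5
position: [0.4775, -0.0886, 0.143]
eef_rot: [-0.09, 0.996, -0.0, 0.003]
contact_force: [0.0, 0.6, 0.7]
opening: 0.0135
```

```bash
python3 -c "
from h import *
import cv2
st();to(-70,104)
for n,y0,x0 in (('scene',130,185),('top',120,180)):
  a=ctrl.get_image(n)[y0:y0+170,x0:x0+180,::-1]
  cv2.imwrite('pics/s8%s.png'%n,cv2.resize(a,None,fx=3.5,fy=3.5,interpolation=cv2.INTER_CUBIC))
"
```

```text
t 15.5 tcp [477.5 -88.6 143. ] tray [-67.9  88.7] jaw-TH -0.002 toolz [ 0.005 -0.    -1.   ] open 0.0135 F [0.  0.6 0.7] q [ 0.73  0.44 -0.85  1.96  0.42  0.92  1.41]
shift to (-70, 104) [-14.7  -4.8]
```

View pics/s8scene.png

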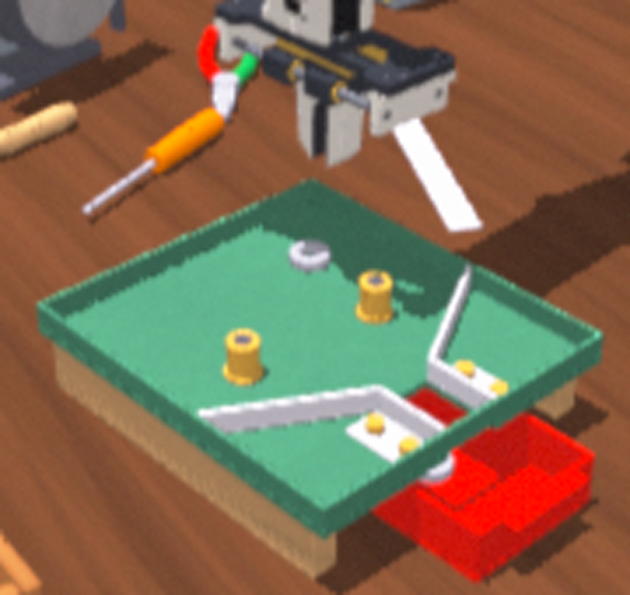

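View pics/s8top.png

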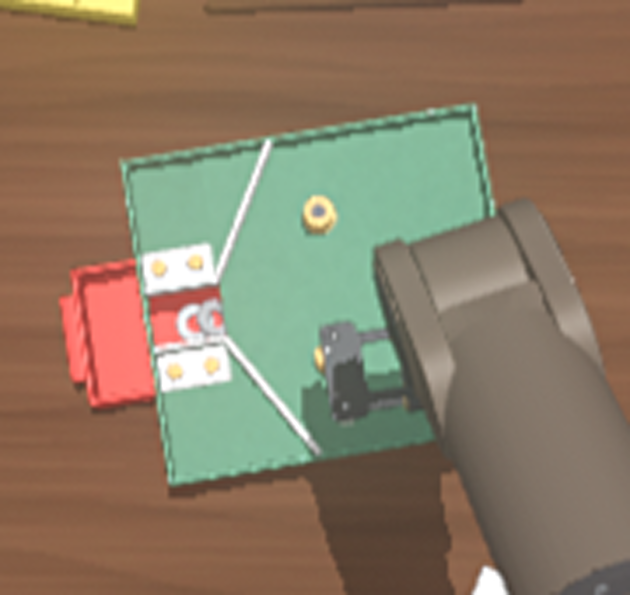

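Two washers are now in the bin, at top-zoomed (190,322) and (210,319), and both bushings are standing. Next is washer 3.

{"fn": "servo_tool", "kwargs": {
  "motion": [
    {"tx":-8,"ty":-2,"tz":0,"rx":0,"ry":0.005,"rz":0,"fingers":0.85},
    {"tx":-6,"ty":-2,"tz":-15,"rx":0,"ry":0,"rz":0,"fingers":0.85},
    {"tx":0,"ty":0,"tz":-15,"rx":0,"ry":0,"rz":0,"fingers":0.85},
    {"tx":0,"ty":0,"tz":-10,"rx":0,"ry":0,"rz":0,"fingers":0.85},
    {"tx":0,"ty":0,"tz":0,"rx":0,"ry":0,"rz":0,"fingers":0.85}
  ]
}}

```text
time: 16.1
position: [0.4623, -0.0917, 0.1029]
eef_rot: [-0.083, 0.997, -0.001, 0.0]
contact_force: [-0.6, -0.7, 0.6]
opening: 0.0136
```

```bash
python3 -c "
from h import *
st();to(-69.5,103)"
```

```text
t 16.1 tcp [462.3 -91.7 102.9] tray [-68.2 104.2] jaw-TH -0.016 toolz [ 0.    -0.002 -1.   ] open 0.0136 F [-0.6 -0.7  0.6] q [ 0.71  0.47 -0.82  2.04  0.47  0.83  1.35]
shift to (-69.5, 103) [ 1.5 -1.1]
```

{"fn": "servo_tool", "kwargs": {
  "motion": [
    {"tx":1,"ty":-1,"tz":-8,"rx":0,"ry":0,"rz":0.015,"fingers":0.85},
    {"tx":0,"ty":0,"tz":-10,"rx":0,"ry":0,"rz":0,"fingers":0.85},
    {"tx":0,"ty":0,"tz":-10,"rx":0,"ry":0,"rz":0,"fingers":0.85},
    {"tx":0,"ty":0,"tz":-8,"rx":0,"ry":0,"rz":0,"fingers":0.85},
    {"tx":0,"ty":0,"tz":0,"rx":0,"ry":0,"rz":0,"fingers":0.85}
  ]
}}

```text
time: 16.6
position: [0.464, -0.0923, 0.0647]
eef_rot: [-0.09, 0.996, -0.001, 0.001]
contact_force: [-0.7, 0.1, -0.1]
opening: 0.0137
```

```bash
python3 -c "
from h import *
st();to(-69.5,27)"
```

```text
t 16.6 tcp [464.  -92.3  64.7] tray [-69.1 102.7] jaw-TH -0.0 toolz [ 0.001 -0.002 -1.   ] open 0.0137 F [-0.7  0.1 -0.1] q [ 0.66  0.53 -0.77  2.07  0.54  0.75  1.3 ]
shift to (-69.5, 27) [74.5 13.3]
```

{"fn": "servo_tool", "kwargs": {
  "motion": [
    {"tx":0,"ty":0,"tz":-5,"rx":0,"ry":0,"rz":0,"fingers":0.85},
    {"tx":0,"ty":0,"tz":0,"rx":0,"ry":0,"rz":0,"fingers":0.85},
    {"tx":6,"ty":1,"tz":0,"rx":0,"ry":0,"rz":0,"fingers":0.85},
    {"tx":11,"ty":2,"tz":0,"rx":0,"ry":0,"rz":0,"fingers":0.85},
    {"tx":11,"ty":2,"tz":0,"rx":0,"ry":0,"rz":0,"fingers":0.85},
    {"tx":11,"ty":2,"tz":0,"rx":0,"ry":0,"rz":0,"fingers":0.85},
    {"tx":11,"ty":2,"tz":0,"rx":0,"ry":0,"rz":0,"fingers":0.85},
    {"tx":10,"ty":2,"tz":0,"rx":0,"ry":0,"rz":0,"fingers":0.85},
    {"tx":0,"ty":0,"tz":0,"rx":0,"ry":0,"rz":0,"fingers":0.85}
  ]
}}

```text
time: 17.5
position: [0.5316, -0.0797, 0.0602]
eef_rot: [-0.09, 0.996, -0.001, 0.002]
contact_force: [-0.6, 0.1, 0.3]
opening: 0.0137
```

```bash
python3 -c "
from h import *
st();to(-69.5,26)"
```

```text
t 17.5 tcp [531.6 -79.7  60.2] tray [-68.9  33.9] jaw-TH -0.0 toolz [ 0.004 -0.001 -1.   ] open 0.0137 F [-0.6  0.1  0.3] q [ 0.57  0.61 -0.74  1.92  0.56  0.82  1.28]
shift to (-69.5, 26) [7.9 0.9]
```

{"fn": "servo_tool", "kwargs": {
  "motion": [
    {"tx":8,"ty":1,"tz":0,"rx":0,"ry":0,"rz":0,"fingers":0.85},
    {"tx":0,"ty":0,"tz":0,"rx":0,"ry":0,"rz":0,"fingers":0.85},
    {"tx":-6,"ty":-1,"tz":0,"rx":0,"ry":0,"rz":0,"fingers":0.85},
    {"tx":0,"ty":0,"tz":15,"rx":0,"ry":0,"rz":0,"fingers":0.85},
    {"tx":0,"ty":0,"tz":25,"rx":0,"ry":0,"rz":0,"fingers":0.85},
    {"tx":0,"ty":0,"tz":5,"rx":0,"ry":0,"rz":-0.14,"fingers":0.85},
    {"tx":3,"ty":-4,"tz":0,"rx":0,"ry":0,"rz":-0.14,"fingers":0.85},
    {"tx":3,"ty":-4,"tz":0,"rx":0,"ry":0,"rz":-0.14,"fingers":0.85},
    {"tx":3,"ty":-4,"tz":0,"rx":0,"ry":0,"rz":-0.14,"fingers":0.85},
    {"tx":3,"ty":-4,"tz":0,"rx":0,"ry":0,"rz":-0.14,"fingers":0.85},
    {"tx":3,"ty":-4,"tz":0,"rx":0,"ry":0,"rz":-0.14,"fingers":0.85},
    {"tx":3,"ty":-4,"tz":0,"rx":0,"ry":0,"rz":-0.14,"fingers":0.85},
    {"tx":3,"ty":-4,"tz":0,"rx":0,"ry":0,"rz":-0.14,"fingers":0.85},
    {"tx":3,"ty":-4,"tz":0,"rx":0,"ry":0,"rz":-0.14,"fingers":0.85},
    {"tx":3,"ty":-4,"tz":0,"rx":0,"ry":0,"rz":-0.14,"fingers":0.85},
    {"tx":3,"ty":-4,"tz":0,"rx":0,"ry":0,"rz":-0.12,"fingers":0.85},
    {"tx":0,"ty":0,"tz":0,"rx":0,"ry":0,"rz":0,"fingers":0.85}
  ]
}}

```text
time: 19.2
position: [0.5601, -0.1209, 0.1226]
eef_rot: [0.644, 0.765, 0.001, 0.004]
contact_force: [1.2, 1.0, -0.3]
opening: 0.0138
```

```bash
python3 -c "
from h import *
import cv2
st();to(-105,0)
for n,y0,x0 in (('scene',130,185),('top',120,180)):
  a=ctrl.get_image(n)[y0:y0+170,x0:x0+180,::-1]
  cv2.imwrite('pics/s9%s.png'%n,cv2.resize(a,None,fx=3.5,fy=3.5,interpolation=cv2.INTER_CUBIC))
"
```

```text
t 19.2 tcp [ 560.1 -120.9  122.6] tray [-114.6   13.3] jaw-TH -1.581 toolz [ 0.007 -0.004 -1.   ] open 0.0138 F [ 1.2  1.  -0.3] q [ 0.39  0.49 -0.38  1.81  0.23  0.88  0.08]
shift to (-105, 0) [11.4 11.8]
```

View pics/s9scene.png

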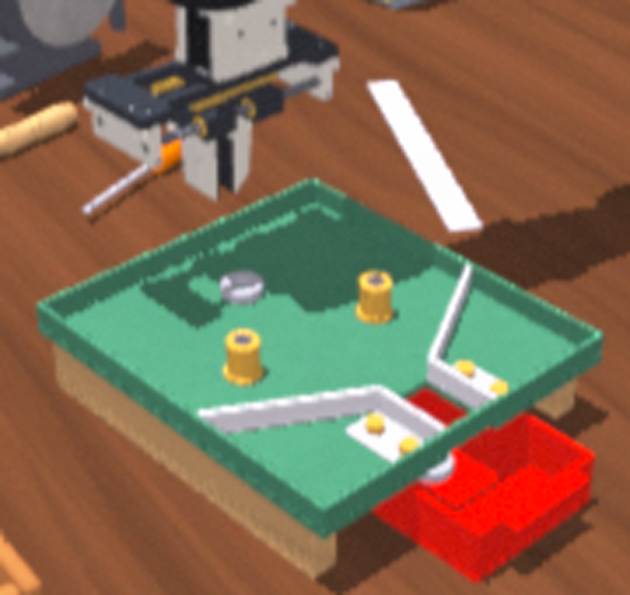

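View pics/s9top.png

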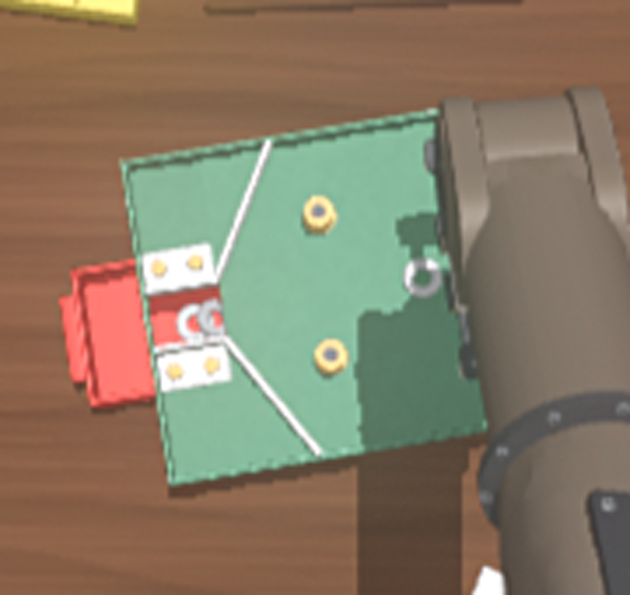

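Washer 3 is now near the centreline, at scene-zoomed (242,287) and top-zoomed (422,278).

{"fn": "servo_tool", "kwargs": {
  "motion": [
    {"tx":6,"ty":4,"tz":0,"rx":0.004,"ry":0.007,"rz":0.01,"fingers":0.85},
    {"tx":5,"ty":4,"tz":-8,"rx":0,"ry":0,"rz":0,"fingers":0.85},
    {"tx":0,"ty":0,"tz":-10,"rx":0,"ry":0,"rz":0,"fingers":0.85},
    {"tx":0,"ty":0,"tz":0,"rx":0,"ry":0,"rz":0,"fingers":0.85}
  ]
}}

```text
time: 19.7
position: [0.5713, -0.1105, 0.1033]
eef_rot: [0.635, 0.773, 0.0, -0.001]
contact_force: [-0.7, -0.2, 0.2]
opening: 0.0139
```

```bash
python3 -c "
from h import *
zp(242,286);zp(422,278,180,120,n='top')
st();to(-107,0)"
```

```text
(242, 286) [568.3 -73.8] tray [-69.8  -3.2]
(422, 278) [563.9 -75. ] tray [-70.1   1.2]
t 19.7 tcp [ 571.3 -110.5  103.3] tray [-106.4    0.4] jaw-TH -1.556 toolz [-0.001  0.002 -1.   ] open 0.0139 F [-0.7 -0.2  0.2] q [ 0.37  0.53 -0.38  1.79  0.25  0.87  0.07]
shift to (-107, 0) [ 0.5 -0.5]
```

{"fn": "servo_tool", "kwargs": {
  "motion": [
    {"tx":1,"ty":0,"tz":-8,"rx":0,"ry":0,"rz":-0.015,"fingers":0.85},
    {"tx":0,"ty":0,"tz":-10,"rx":0,"ry":0,"rz":0,"fingers":0.85},
    {"tx":0,"ty":0,"tz":-10,"rx":0,"ry":0,"rz":0,"fingers":0.85},
    {"tx":0,"ty":0,"tz":-7,"rx":0,"ry":0,"rz":0,"fingers":0.85},
    {"tx":0,"ty":0,"tz":0,"rx":0,"ry":0,"rz":0,"fingers":0.85}
  ]
}}

```text
time: 20.2
position: [0.571, -0.1105, 0.0635]
eef_rot: [0.64, 0.768, -0.0, -0.002]
contact_force: [0.4, 0.1, -0.7]
opening: 0.0141
```

```bash
python3 -c "
from h import *
st();to(-107,0);to(0,0)"
```

```text
t 20.2 tcp [ 571.  -110.5   63.5] tray [-106.3    0.7] jaw-TH -1.572 toolz [-0.004  0.002 -1.   ] open 0.0141 F [ 0.4  0.1 -0.7] q [ 0.35  0.58 -0.36  1.82  0.27  0.79  0.04]
shift to (-107, 0) [ 0.8 -0.6]
shift to (0, 0) [-18.5 104.7]
```

{"fn": "servo_tool", "kwargs": {
  "motion": [
    {"tx":0,"ty":0,"tz":-4,"rx":0,"ry":0,"rz":0,"fingers":0.85},
    {"tx":0,"ty":0,"tz":0,"rx":0,"ry":0,"rz":0,"fingers":0.85},
    {"tx":-1,"ty":6,"tz":0,"rx":0,"ry":0,"rz":0,"fingers":0.85},
    {"tx":-2.2,"ty":12,"tz":0,"rx":0,"ry":0,"rz":0,"fingers":0.85},
    {"tx":-2.2,"ty":12,"tz":0,"rx":0,"ry":0,"rz":0,"fingers":0.85},
    {"tx":-2.2,"ty":12,"tz":0,"rx":0,"ry":0,"rz":0,"fingers":0.85},
    {"tx":-2.2,"ty":12,"tz":0,"rx":0,"ry":0,"rz":0,"fingers":0.85},
    {"tx":-2.2,"ty":12,"tz":0,"rx":0,"ry":0,"rz":0,"fingers":0.85},
    {"tx":-2.2,"ty":12,"tz":0,"rx":0,"ry":0,"rz":0,"fingers":0.85},
    {"tx":-2.2,"ty":12,"tz":0,"rx":0,"ry":0,"rz":0,"fingers":0.85},
    {"tx":-2.2,"ty":12,"tz":0,"rx":0,"ry":0,"rz":0,"fingers":0.85},
    {"tx":0,"ty":0,"tz":0,"rx":0,"ry":0,"rz":0,"fingers":0.85}
  ]
}}

```text
time: 21.4
position: [0.5509, 0.0034, 0.0607]
eef_rot: [0.639, 0.769, 0.001, -0.002]
contact_force: [-0.7, 0.1, -0.3]
opening: 0.014
```

```bash
python3 -c "
from h import *
import cv2
st();to(88,0)
a=ctrl.get_image('scene')[130:300,185:365,::-1]
cv2.imwrite('pics/s10.png',cv2.resize(a,None,fx=3.5,fy=3.5,interpolation=cv2.INTER_CUBIC))
"
```

```text
t 21.4 tcp [550.9   3.4  60.7] tray [ 9.3 -0.1] jaw-TH -1.568 toolz [-0.001  0.003 -1.   ] open 0.014 F [-0.7  0.1 -0.3] q [ 0.16  0.54 -0.37  1.91  0.27  0.74 -0.17]
shift to (88, 0) [-14.3  77.4]
```

View pics/s10.png

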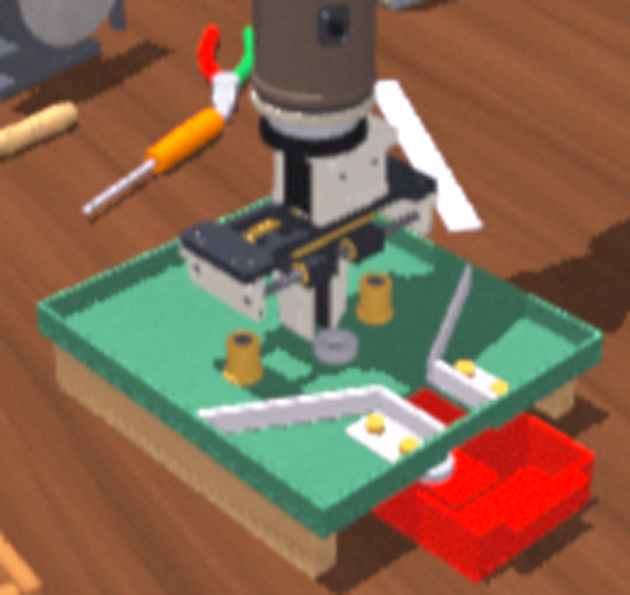

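Washer 3 is in the cradle at (336,347), so I'll push it through.

{"fn": "servo_tool", "kwargs": {
  "motion": [
    {"tx":-1.2,"ty":6,"tz":0,"rx":0,"ry":0,"rz":0,"fingers":0.85},
    {"tx":-2.2,"ty":12,"tz":0,"rx":0,"ry":0,"rz":0,"fingers":0.85},
    {"tx":-2.2,"ty":12,"tz":0,"rx":0,"ry":0,"rz":0,"fingers":0.85},
    {"tx":-2.2,"ty":12,"tz":0,"rx":0,"ry":0,"rz":0,"fingers":0.85},
    {"tx":-2.2,"ty":12,"tz":0,"rx":0,"ry":0,"rz":0,"fingers":0.85},
    {"tx":-2,"ty":10,"tz":0,"rx":0,"ry":0,"rz":0,"fingers":0.85},
    {"tx":-1.5,"ty":8,"tz":0,"rx":0,"ry":0,"rz":0,"fingers":0.85},
    {"tx":0,"ty":0,"tz":0,"rx":0,"ry":0,"rz":0,"fingers":0.85}
  ]
}}

```text
time: 22.25
position: [0.5364, 0.0796, 0.0607]
eef_rot: [0.64, 0.768, 0.001, -0.001]
contact_force: [-0.1, -0.4, -0.9]
opening: 0.0137
```

```bash
python3 -c "
from h import *
st();to(88,0)"
```

```text
t 22.25 tcp [536.4  79.6  60.7] tray [86.9  0.4] jaw-TH -1.571 toolz [-0.001  0.002 -1.   ] open 0.0137 F [-0.1 -0.4 -0.9] q [ 0.02  0.53 -0.37  1.93  0.27  0.73 -0.32]
shift to (88, 0) [0.2 1.1]
```

{"fn": "servo_tool", "kwargs": {
  "motion": [
    {"tx":0,"ty":2,"tz":0,"rx":0,"ry":0,"rz":0,"fingers":0.85},
    {"tx":0,"ty":0,"tz":0,"rx":0,"ry":0,"rz":0,"fingers":0.85},
    {"tx":1,"ty":-5,"tz":10,"rx":0,"ry":0,"rz":0,"fingers":0.85},
    {"tx":1,"ty":-5,"tz":30,"rx":0,"ry":0,"rz":0,"fingers":0.85},
    {"tx":0,"ty":0,"tz":40,"rx":0,"ry":0,"rz":0,"fingers":0.85},
    {"tx":0,"ty":-20,"tz":30,"rx":0,"ry":0,"rz":0,"fingers":0.85},
    {"tx":0,"ty":-25,"tz":20,"rx":0,"ry":0,"rz":0,"fingers":0.85},
    {"tx":0,"ty":-30,"tz":10,"rx":0,"ry":0,"rz":0,"fingers":0.85},
    {"tx":0,"ty":-30,"tz":0,"rx":0,"ry":0,"rz":0,"fingers":0.85},
    {"tx":0,"ty":-30,"tz":0,"rx":0,"ry":0,"rz":0,"fingers":0.85},
    {"tx":0,"ty":-15,"tz":0,"rx":0,"ry":0,"rz":0,"fingers":0.85},
    {"tx":0,"ty":0,"tz":0,"rx":0,"ry":0,"rz":0,"fingers":0.85},
    {"tx":0,"ty":0,"tz":0,"rx":0,"ry":0,"rz":0,"fingers":0.85}
  ]
}}

```text
time: 23.55
position: [0.537, -0.0934, 0.2144]
eef_rot: [0.643, 0.766, 0.001, 0.002]
contact_force: [0.3, 0.6, -0.7]
opening: 0.0136
```

```bash
python3 -c "
from h import *
import cv2
st()
cv2.imwrite('pics/full11.png',ctrl.get_image('scene')[:,:,::-1])
for n,y0,x0 in (('top',120,180),):
  a=ctrl.get_image(n)[:,:,::-1]
  cv2.imwrite('pics/s11full.png',a)
  cv2.imwrite('pics/s11top.png',cv2.resize(a[y0:y0+170,x0:x0+180],None,fx=3.5,fy=3.5,interpolation=cv2.INTER_CUBIC))
"
```

```text
t 23.55 tcp [537.  -93.4 214.4] tray [-83.4  31. ] jaw-TH -1.579 toolz [ 0.004 -0.001 -1.   ] open 0.0136 F [ 0.3  0.6 -0.7] q [ 0.36  0.35 -0.37  1.77  0.14  1.05  0.11]
```

View pics/full11.png

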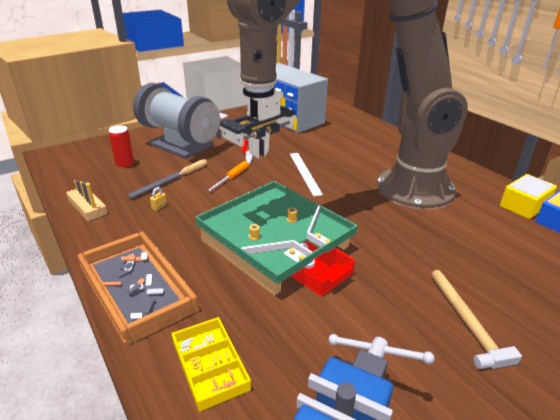

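View pics/s11top.png

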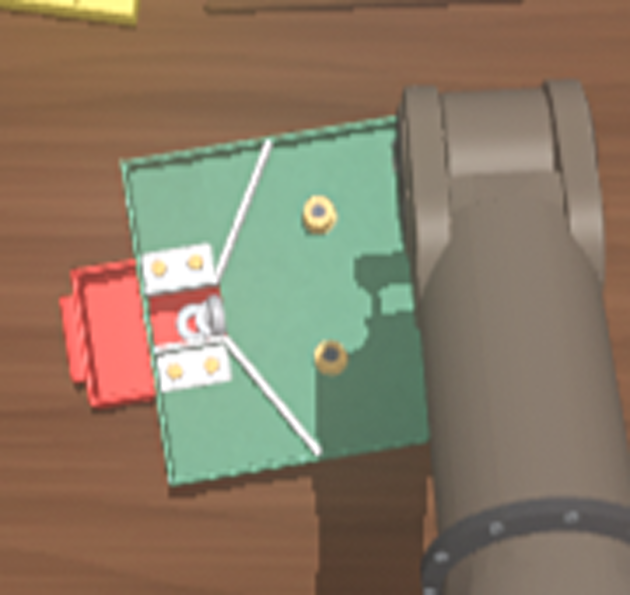

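The sorting floor is empty and both bushings are standing. The third washer looks tilted in the bin near the gate, so I'll look closer.

```bash
python3 -c "
import cv2
a=cv2.imread('pics/full11.png')[225:295,270:360];b=cv2.imread('pics/s11full.png')[180:245,195:270]
cv2.imwrite('pics/z1.png',cv2.resize(a,None,fx=8,fy=8,interpolation=cv2.INTER_CUBIC))
cv2.imwrite('pics/z2.png',cv2.resize(b,None,fx=8,fy=8,interpolation=cv2.INTER_CUBIC))
"
```

```text
(no output)
```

View pics/z1.png

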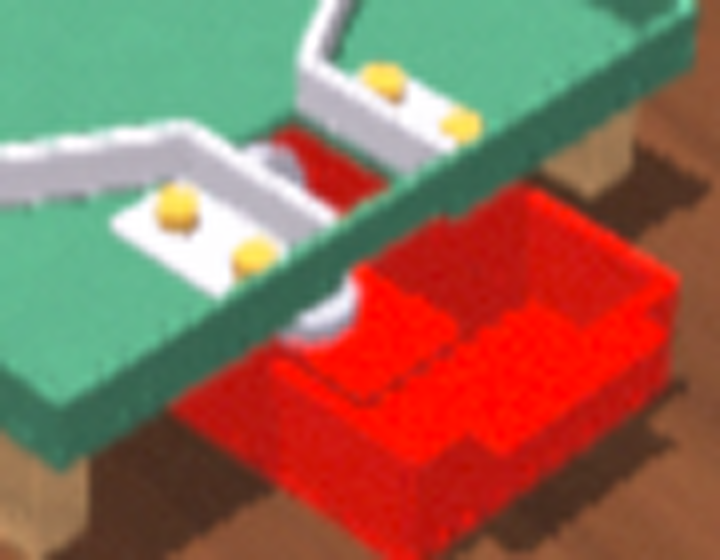

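View pics/z2.png

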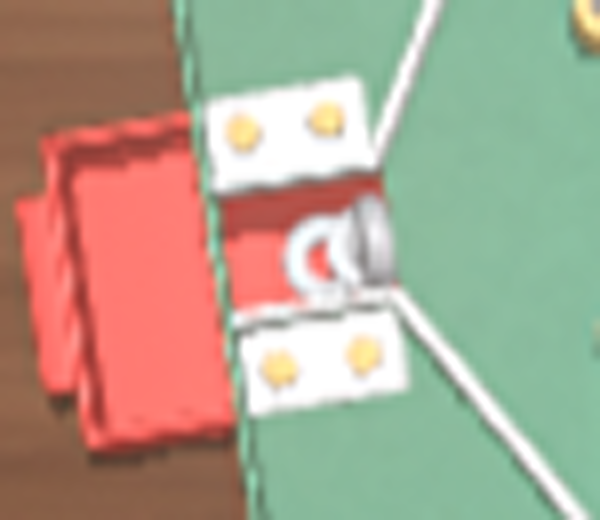

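```bash
python3 -c "
from h import *
for z in (.02,.03,.04,.05,.055,.06):
  print(z)
  for u,v in((372,240),(390,240),(355,240),(378,195)): zp(u,v,195,180,8,z,'top')
  zp(272,146,270,225,8,z)
  zp(300,172,270,225,8,z)
"
```

```text
0.02
(372, 240) [535.2 108. ] tray [115.   -3.6]
(390, 240) [535.4 101. ] tray [108.1  -2.4]
(355, 240) [535.1 114.6] tray [121.6  -4.7]
(378, 195) [553.1 106.2] tray [110.  -20.8]
(272, 146) [499.5  65.7] tray [79.9 39.2]
(300, 172) [499.9  81.8] tray [95.7 35.9]
0.03
(372, 240) [533.8 107.1] tray [114.4  -2. ]
(390, 240) [533.9 100.1] tray [107.5  -0.9]
(355, 240) [533.7 113.7] tray [120.9  -3.1]
(378, 195) [551.5 105.3] tray [109.4 -19.1]
(272, 146) [507.5  76.1] tray [88.6 29.5]
(300, 172) [507.9  92. ] tray [104.2  26.2]
0.04
(372, 240) [532.4 106.2] tray [113.8  -0.5]
(390, 240) [532.5  99.2] tray [106.9   0.7]
(355, 240) [532.3 112.7] tray [120.2  -1.5]
(378, 195) [550.  104.4] tray [108.8 -17.4]
(272, 146) [515.5  86.4] tray [97.4 19.7]
(300, 172) [515.9 102.1] tray [112.8  16.5]
0.05
(372, 240) [531.  105.3] tray [113.1   1.1]
(390, 240) [531.1  98.4] tray [106.3   2.2]
(355, 240) [530.9 111.8] tray [119.5   0. ]
(378, 195) [548.5 103.5] tray [108.2 -15.8]
(272, 146) [523.5  96.8] tray [106.2  10. ]
(300, 172) [523.9 112.3] tray [121.3   6.8]
0.055
(372, 240) [530.3 104.8] tray [112.8   1.9]
(390, 240) [530.4  98. ] tray [106.   3.]
(355, 240) [530.2 111.3] tray [119.2   0.8]
(378, 195) [547.7 103. ] tray [107.9 -14.9]
(272, 146) [527.5 102. ] tray [110.5   5.1]
(300, 172) [527.9 117.4] tray [125.6   2. ]
0.06
(372, 240) [529.6 104.4] tray [112.5   2.6]
(390, 240) [529.7  97.5] tray [105.7   3.8]
(355, 240) [529.5 110.8] tray [118.8   1.6]
(378, 195) [546.9 102.6] tray [107.6 -14.1]
(272, 146) [531.5 107.2] tray [114.9   0.3]
(300, 172) [531.9 122.4] tray [129.9  -2.9]
```

The third washer is through the slot and below floor level, but it stands on edge, leaning on the slot edge with its top at z ≈ 50 mm. I'd rather it lay down. The plan is to rest the shut fingertips lightly on its top and drag towards +x. First I check the slot's centreline and whether the washer is still.

```bash
python3 -c "
from h import *
import cv2
for u,v in((383,165),(397,292),(217,192),(238,318)): zp(u,v,195,180,8,.075,'top')
b=ctrl.get_image('top')[180:245,195:270,::-1]
cv2.imwrite('pics/z3.png',cv2.resize(b,None,fx=8,fy=8,interpolation=cv2.INTER_CUBIC))
print(np.abs(cv2.imread('pics/z3.png').astype(int)-cv2.imread('pics/z2.png')).mean())
to(126,0)
"
```

```text
(383, 165) [556.1  99.6] tray [103.1 -22.6]
(397, 292) [507.9  93.1] tray [105.3  26. ]
(217, 192) [544.8 161.8] tray [166.2 -22.7]
(238, 318) [497.2 152.3] tray [165.5  25.9]
0.3390758547008547
shift to (126, 0) [ -7.4 210.2]
```

{"fn": "servo_tool", "kwargs": {
  "motion": [
    {"tx":-0.5,"ty":15,"tz":0,"rx":0,"ry":0,"rz":0,"fingers":1},
    {"tx":-1,"ty":30,"tz":-10,"rx":0,"ry":0,"rz":0,"fingers":1},
    {"tx":-1,"ty":30,"tz":-15,"rx":0,"ry":0,"rz":0,"fingers":1},
    {"tx":-1,"ty":30,"tz":-15,"rx":0,"ry":0,"rz":0,"fingers":1},
    {"tx":-1,"ty":30,"tz":-15,"rx":0,"ry":0,"rz":0,"fingers":1},
    {"tx":-1,"ty":30,"tz":-15,"rx":0,"ry":0,"rz":0,"fingers":1},
    {"tx":-1,"ty":20,"tz":-10,"rx":0,"ry":0,"rz":0,"fingers":1},
    {"tx":0,"ty":0,"tz":0,"rx":0,"ry":0,"rz":0,"fingers":1},
    {"tx":0,"ty":0,"tz":0,"rx":0,"ry":0,"rz":0,"fingers":1}
  ]
}}

```text
time: 24.6
position: [0.5255, 0.1185, 0.1323]
eef_rot: [0.636, 0.772, 0.003, -0.0]
contact_force: [0.1, 0.2, 0.1]
opening: 0.0005
```

```bash
python3 -c "
from h import *
import cv2
st();to(126,1.5)
a=ctrl.get_image('scene')[190:295,250:370,::-1]
cv2.imwrite('pics/s12.png',cv2.resize(a,None,fx=5.5,fy=5.5,interpolation=cv2.INTER_CUBIC))
"
```

```text
t 24.6 tcp [525.5 118.5 132.3] tray [127.1   4.1] jaw-TH -1.56 toolz [ 0.004  0.006 -1.   ] open 0.0005 F [0.1 0.2 0.1] q [-0.    0.43 -0.42  1.88  0.22  0.87 -0.34]
shift to (126, 1.5) [ 2.8 -0.6]
```

View pics/s12.png

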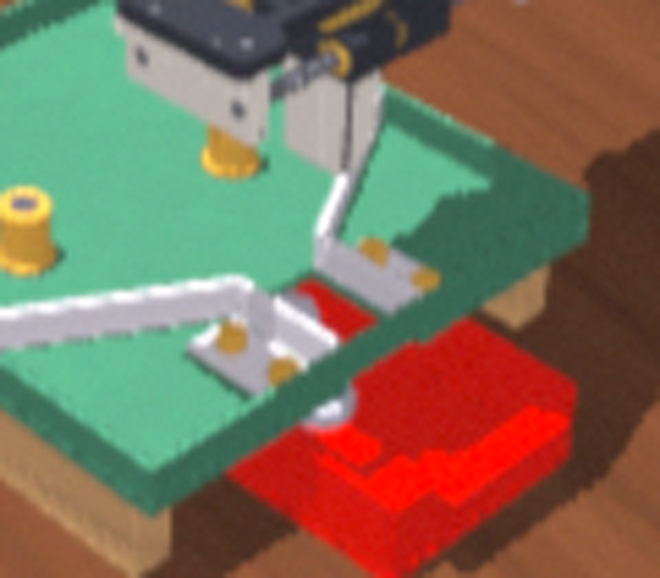

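The shut fingertips are above the slot, and the leaning washer still shows just under the gate at (300,305). I'm descending carefully.

{"fn": "servo_tool", "kwargs": {
  "motion": [
    {"tx":3,"ty":-0.5,"tz":-10,"rx":-0.006,"ry":0.004,"rz":-0.01,"fingers":1},
    {"tx":0,"ty":0,"tz":-12,"rx":0,"ry":0,"rz":0,"fingers":1},
    {"tx":0,"ty":0,"tz":-12,"rx":0,"ry":0,"rz":0,"fingers":1},
    {"tx":0,"ty":0,"tz":-8,"rx":0,"ry":0,"rz":0,"fingers":1},
    {"tx":0,"ty":0,"tz":0,"rx":0,"ry":0,"rz":0,"fingers":1}
  ]
}}

```text
time: 25.15
position: [0.5294, 0.1147, 0.0872]
eef_rot: [0.642, 0.767, -0.0, 0.001]
contact_force: [0.3, 0.6, 0.7]
opening: 0.0006
```

```bash
python3 -c "
from h import *
st();to(124,1.5)"
```

```text
t 25.15 tcp [529.4 114.7  87.2] tray [122.7   1. ] jaw-TH -1.576 toolz [ 0.001 -0.002 -1.   ] open 0.0006 F [0.3 0.6 0.7] q [-0.02  0.5  -0.39  1.91  0.26  0.79 -0.38]
shift to (124, 1.5) [-0.7  1.2]
```

{"fn": "servo_tool", "kwargs": {
  "motion": [
    {"tx":-0.5,"ty":1,"tz":-10,"rx":0,"ry":0,"rz":0,"fingers":1},
    {"tx":0,"ty":0,"tz":-10,"rx":0,"ry":0,"rz":0,"fingers":1},
    {"tx":0,"ty":0,"tz":-8,"rx":0,"ry":0,"rz":0,"fingers":1},
    {"tx":0,"ty":0,"tz":0,"rx":0,"ry":0,"rz":0,"fingers":1}
  ]
}}

```text
time: 25.55
position: [0.5288, 0.1152, 0.0565]
eef_rot: [0.642, 0.766, -0.001, 0.001]
contact_force: [0.5, -0.0, -0.1]
opening: 0.0002
```

{"fn": "servo_tool", "kwargs": {
  "motion": [
    {"tx":0,"ty":0,"tz":-3,"rx":0,"ry":0,"rz":0,"fingers":1},
    {"tx":0,"ty":0,"tz":0,"rx":0,"ry":0,"rz":0,"fingers":1}
  ]
}}

```text
time: 25.75
position: [0.5295, 0.1154, 0.0538]
eef_rot: [0.642, 0.766, -0.0, 0.001]
contact_force: [-0.8, -1.4, 4.9]
opening: 0.0002
```

```bash
python3 -c "
from h import *
st();to(124,1.5)"
```

```text
t 25.75 tcp [529.5 115.4  53.8] tray [123.4   0.7] jaw-TH -1.576 toolz [ 0.002 -0.002 -1.   ] open 0.0002 F [-0.8 -1.4  4.9] q [-0.04  0.54 -0.37  1.93  0.29  0.72 -0.41]
shift to (124, 1.5) [-0.9  0.5]
```

There's contact with the washer's top at z ≈ 54 mm, at 5 N. Dragging it forward.

{"fn": "servo_tool", "kwargs": {
  "motion": [
    {"tx":-0.5,"ty":3,"tz":-0.5,"rx":0,"ry":0,"rz":0,"fingers":1},
    {"tx":-0.5,"ty":3,"tz":-0.5,"rx":0,"ry":0,"rz":0,"fingers":1},
    {"tx":-0.5,"ty":3,"tz":-0.5,"rx":0,"ry":0,"rz":0,"fingers":1},
    {"tx":0,"ty":0,"tz":0,"rx":0,"ry":0,"rz":0,"fingers":1}
  ]
}}

```text
time: 26.15
position: [0.53, 0.1247, 0.0543]
eef_rot: [0.643, 0.766, 0.001, 0.003]
contact_force: [-0.2, 0.3, -0.8]
opening: 0.0002
```

```bash
python3 -c "
from h import *
import cv2
st()
a=ctrl.get_image('scene')[190:295,250:370,::-1]
cv2.imwrite('pics/s13.png',cv2.resize(a,None,fx=5.5,fy=5.5,interpolation=cv2.INTER_CUBIC))
"
```

```text
t 26.15 tcp [530.  124.7  54.3] tray [132.4  -1.4] jaw-TH -1.577 toolz [ 0.006 -0.002 -1.   ] open 0.0002 F [-0.2  0.3 -0.8] q [-0.06  0.54 -0.37  1.93  0.3   0.71 -0.43]
```

View pics/s13.png

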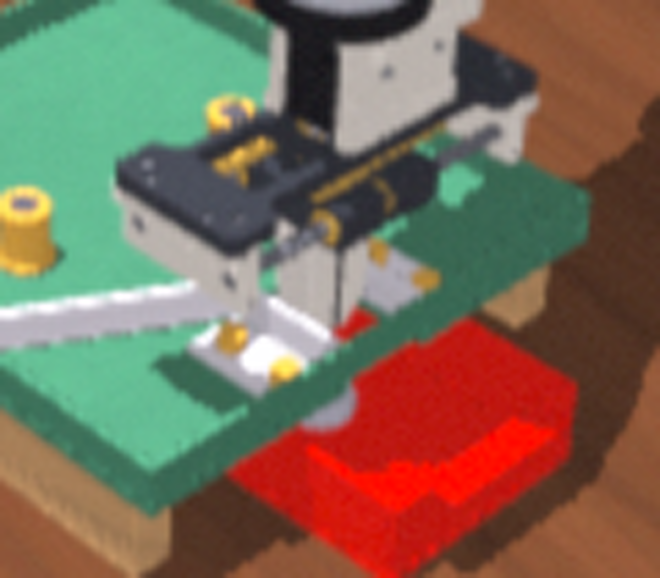

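{"fn": "servo_tool", "kwargs": {
  "motion": [
    {"tx":0,"ty":0,"tz":15,"rx":0,"ry":0,"rz":0,"fingers":1},
    {"tx":0,"ty":0,"tz":30,"rx":0,"ry":0,"rz":0,"fingers":1},
    {"tx":0,"ty":0,"tz":25,"rx":0,"ry":0,"rz":0,"fingers":1},
    {"tx":1,"ty":-25,"tz":0,"rx":0,"ry":0,"rz":0,"fingers":1},
    {"tx":2,"ty":-40,"tz":0,"rx":0,"ry":0,"rz":0,"fingers":1},
    {"tx":2,"ty":-40,"tz":0,"rx":0,"ry":0,"rz":0,"fingers":1},
    {"tx":1,"ty":-25,"tz":0,"rx":0,"ry":0,"rz":0,"fingers":1},
    {"tx":0,"ty":0,"tz":0,"rx":0,"ry":0,"rz":0,"fingers":1},
    {"tx":0,"ty":0,"tz":0,"rx":0,"ry":0,"rz":0,"fingers":1}
  ]
}}

```text
time: 27.1
position: [0.5347, -0.0099, 0.1267]
eef_rot: [0.642, 0.767, 0.001, 0.003]
contact_force: [-0.6, 0.7, 0.0]
opening: 0.0006
```

```bash
python3 -c "
from h import *
import cv2
st()
b=ctrl.get_image('top')[:,:,::-1]
cv2.imwrite('pics/z4.png',cv2.resize(b[180:245,195:270],None,fx=8,fy=8,interpolation=cv2.INTER_CUBIC))
a=ctrl.get_image('scene')[225:295,270:360,::-1]
cv2.imwrite('pics/z5.png',cv2.resize(a,None,fx=8,fy=8,interpolation=cv2.INTER_CUBIC))
"
```

```text
t 27.1 tcp [534.7  -9.9 126.7] tray [-0.8 18.3] jaw-TH -1.575 toolz [ 0.005 -0.002 -1.   ] open 0.0006 F [-0.6  0.7  0. ] q [ 0.21  0.43 -0.39  1.89  0.22  0.86 -0.11]
```

View pics/z4.png

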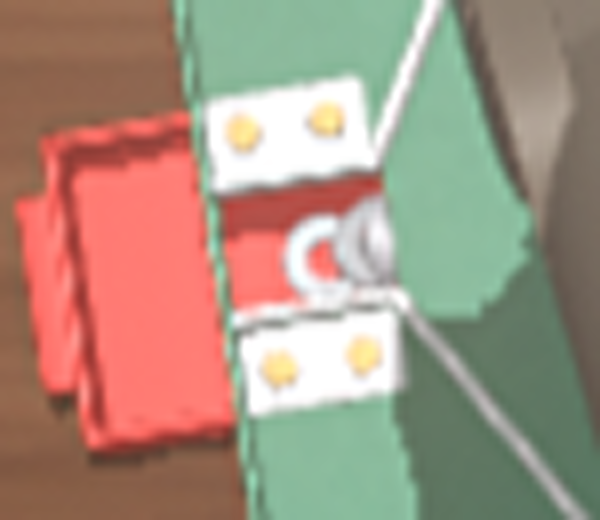

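View pics/z5.png

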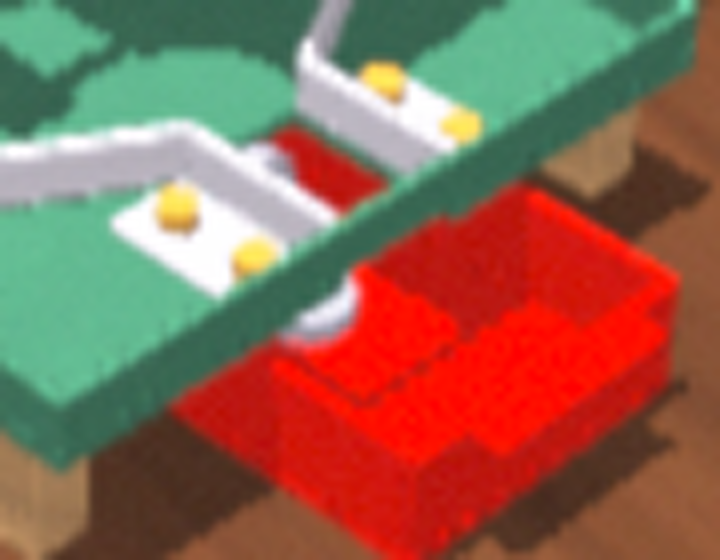

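The washer tilted further but still leans on the edge, with its face visible at z4 (370,240). I'll press its top down, in small steps, just ahead of the edge so it slides flat.

```bash
python3 -c "
from h import *
to(118,1.5)"
```

```text
shift to (118, 1.5) [ -4.9 119.2]
```

{"fn": "servo_tool", "kwargs": {
  "motion": [
    {"tx":0,"ty":15,"tz":0,"rx":0,"ry":0,"rz":0,"fingers":1},
    {"tx":0,"ty":30,"tz":0,"rx":0,"ry":0,"rz":0,"fingers":1},
    {"tx":0,"ty":30,"tz":0,"rx":0,"ry":0,"rz":0,"fingers":1},
    {"tx":0,"ty":20,"tz":-10,"rx":0,"ry":0,"rz":0,"fingers":1},
    {"tx":0,"ty":10,"tz":-10,"rx":0,"ry":0,"rz":0,"fingers":1},
    {"tx":0,"ty":0,"tz":0,"rx":0,"ry":0,"rz":0,"fingers":1}
  ]
}}

```text
time: 27.8
position: [0.5333, 0.1069, 0.106]
eef_rot: [0.638, 0.77, 0.002, 0.002]
contact_force: [0.2, -1.2, 0.8]
opening: 0.0005
```

```bash
python3 -c "
from h import *
st();to(118,1.5)"
```

```text
t 27.8 tcp [533.3 106.9 106. ] tray [114.3  -1.4] jaw-TH -1.564 toolz [ 0.005  0.001 -1.   ] open 0.0005 F [ 0.2 -1.2  0.8] q [ 0.    0.47 -0.4   1.89  0.25  0.82 -0.34]
shift to (118, 1.5) [-3.6  3.1]
```

{"fn": "servo_tool", "kwargs": {
  "motion": [
    {"tx":-3.5,"ty":3.5,"tz":-10,"rx":0,"ry":0.005,"rz":-0.007,"fingers":1},
    {"tx":0,"ty":0,"tz":-10,"rx":0,"ry":0,"rz":0,"fingers":1},
    {"tx":0,"ty":0,"tz":-8,"rx":0,"ry":0,"rz":0,"fingers":1},
    {"tx":0,"ty":0,"tz":0,"rx":0,"ry":0,"rz":0,"fingers":1}
  ]
}}

```text
time: 28.2
position: [0.5292, 0.1078, 0.0752]
eef_rot: [0.641, 0.767, -0.001, -0.0]
contact_force: [-0.1, 0.3, 0.2]
opening: 0.0004
```

```bash
python3 -c "
from h import *
st();to(118,1.5)"
```

```text
t 28.2 tcp [529.2 107.8  75.2] tray [115.9   2.4] jaw-TH -1.574 toolz [-0.001 -0.001 -1.   ] open 0.0004 F [-0.1  0.3  0.2] q [-0.02  0.51 -0.39  1.92  0.27  0.76 -0.38]
shift to (118, 1.5) [0.5 2.2]
```

{"fn": "servo_tool", "kwargs": {
  "motion": [
    {"tx":0.5,"ty":2.5,"tz":-8,"rx":0,"ry":0,"rz":0,"fingers":1},
    {"tx":0,"ty":0,"tz":-8,"rx":0,"ry":0,"rz":0,"fingers":1},
    {"tx":0,"ty":0,"tz":0,"rx":0,"ry":0,"rz":0,"fingers":1}
  ]
}}

```text
time: 28.5
position: [0.5301, 0.1088, 0.0578]
eef_rot: [0.642, 0.766, -0.001, -0.0]
contact_force: [-0.9, -0.4, -0.0]
opening: 0.0004
```

{"fn": "servo_tool", "kwargs": {
  "motion": [
    {"tx":0,"ty":0,"tz":-3,"rx":0,"ry":0,"rz":0,"fingers":1},
    {"tx":0,"ty":0,"tz":-3,"rx":0,"ry":0,"rz":0,"fingers":1}
  ]
}}

```text
time: 28.7
position: [0.5308, 0.1088, 0.0519]
eef_rot: [0.642, 0.766, -0.0, 0.0]
contact_force: [0.5, -1.6, 10.7]
opening: 0.0004
```

```bash
python3 -c "
from h import *
st();to(118,1.5)"
```

```text
t 28.7 tcp [530.8 108.8  51.9] tray [116.7   0.6] jaw-TH -1.577 toolz [ 0.    -0.001 -1.   ] open 0.0004 F [ 0.5 -1.6 10.7] q [-0.03  0.55 -0.37  1.94  0.29  0.71 -0.4 ]
shift to (118, 1.5) [-1.1  1.2]
```

{"fn": "servo_tool", "kwargs": {
  "motion": [
    {"tx":0,"ty":0.5,"tz":-2,"rx":0,"ry":0,"rz":0,"fingers":1},
    {"tx":0,"ty":0.5,"tz":-2,"rx":0,"ry":0,"rz":0,"fingers":1}
  ]
}}

```text
time: 28.9
position: [0.5341, 0.1096, 0.0507]
eef_rot: [0.643, 0.766, 0.002, 0.003]
contact_force: [-1.6, -4.1, 23.7]
opening: 0.0006
```

```bash
python3 -c "
from h import *
st();to(118,1.5)"
```

```text
t 28.9 tcp [534.1 109.6  50.7] tray [116.8  -2.8] jaw-TH -1.578 toolz [ 0.007 -0.001 -1.   ] open 0.0006 F [-1.6 -4.1 23.7] q [-0.04  0.55 -0.37  1.93  0.3   0.71 -0.41]
shift to (118, 1.5) [-4.4  0.4]
```

It doesn't yield at 24 N, so I won't force it. I'll back off and look.

{"fn": "servo_tool", "kwargs": {
  "motion": [
    {"tx":0,"ty":0,"tz":8,"rx":0,"ry":0,"rz":0,"fingers":1},
    {"tx":-2,"ty":0,"tz":25,"rx":0,"ry":-0.007,"rz":0,"fingers":1},
    {"tx":0,"ty":0,"tz":30,"rx":0,"ry":0,"rz":0,"fingers":1},
    {"tx":1,"ty":-25,"tz":0,"rx":0,"ry":0,"rz":0,"fingers":1},
    {"tx":2,"ty":-40,"tz":0,"rx":0,"ry":0,"rz":0,"fingers":1},
    {"tx":2,"ty":-40,"tz":0,"rx":0,"ry":0,"rz":0,"fingers":1},
    {"tx":1,"ty":-25,"tz":0,"rx":0,"ry":0,"rz":0,"fingers":1},
    {"tx":0,"ty":0,"tz":0,"rx":0,"ry":0,"rz":0,"fingers":1}
  ]
}}

```text
time: 29.7
position: [0.5395, -0.0226, 0.1195]
eef_rot: [0.641, 0.768, 0.007, 0.008]
contact_force: [0.8, 0.1, -0.5]
opening: 0.0007
```

```bash
python3 -c "
from h import *
import cv2
st()
b=ctrl.get_image('top')[:,:,::-1]
cv2.imwrite('pics/z6.png',cv2.resize(b[190:230,210:260],None,fx=15,fy=15,interpolation=cv2.INTER_CUBIC))
a=ctrl.get_image('scene')[225:295,270:360,::-1]
cv2.imwrite('pics/z7.png',cv2.resize(a,None,fx=8,fy=8,interpolation=cv2.INTER_CUBIC))
"
```

```text
t 29.7 tcp [539.5 -22.6 119.5] tray [-14.1  15.8] jaw-TH -1.573 toolz [ 0.021  0.    -1.   ] open 0.0007 F [ 0.8  0.1 -0.5] q [ 0.24  0.44 -0.39  1.9   0.23  0.82 -0.09]
```

View pics/z6.png

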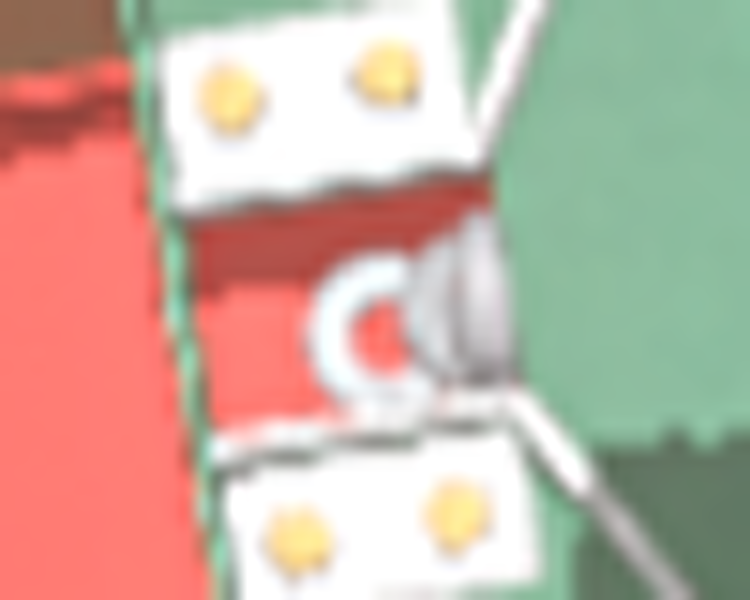

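View pics/z7.png

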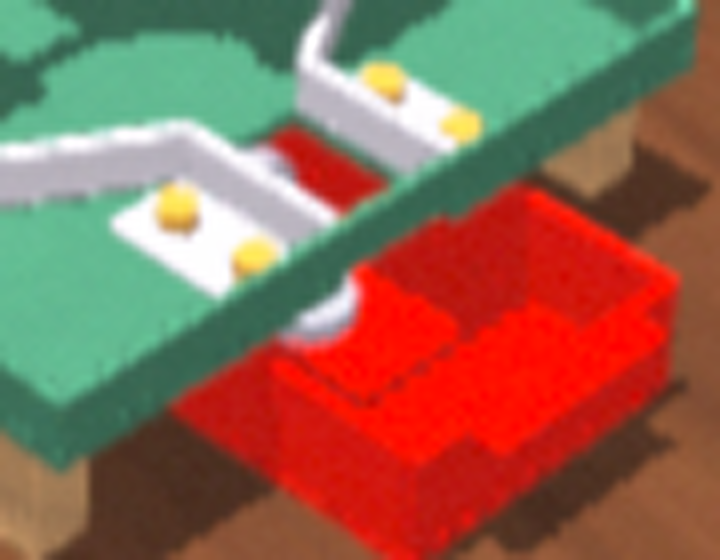

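Now it's clear: washer 2 lies flat at z6 (380,330), while washers 1 and 3 stand on edge behind it at (435,300) and (490,300), leaning on the slot edge. Washer 2 blocks their lower edges. I'll reach through the slot, press lightly on washer 2, and slide it forward so the others can lie down.

```bash
python3 -c "
from h import *
zp(380,330,210,190,15,.014,'top');zp(310,335,210,190,15,.014,'top');zp(375,400,210,190,15,.014,'top');zp(385,255,210,190,15,.014,'top')
zp(405,300,210,190,15,.04,'top');zp(320,335,270,225,8,.014)
to(138,2)"
```

```text
(380, 330) [529.5 127.8] tray [135.6  -1.5]
(310, 335) [528.3 142.4] tray [150.1  -2.9]
(375, 400) [514.8 128.4] tray [138.8  12.9]
(385, 255) [545.4 127.2] tray [132.1 -17. ]
(405, 300) [532.3 120.1] tray [127.5  -2.9]
(320, 335) [538.2 145.4] tray [151.3 -13.2]
shift to (138, 2) [-13.9 148.2]
```

{"fn": "servo_tool", "kwargs": {
  "motion": [
    {"tx":-1,"ty":15,"tz":0,"rx":0,"ry":0.02,"rz":0,"fingers":1},
    {"tx":-2,"ty":30,"tz":0,"rx":0,"ry":0,"rz":0,"fingers":1},
    {"tx":-2,"ty":30,"tz":0,"rx":0,"ry":0,"rz":0,"fingers":1},
    {"tx":-2,"ty":30,"tz":0,"rx":0,"ry":0,"rz":0,"fingers":1},
    {"tx":-2,"ty":25,"tz":0,"rx":0,"ry":0,"rz":0,"fingers":1},
    {"tx":-2,"ty":12,"tz":0,"rx":0,"ry":0,"rz":0,"fingers":1},
    {"tx":0,"ty":0,"tz":0,"rx":0,"ry":0,"rz":0,"fingers":1}
  ]
}}

```text
time: 30.5
position: [0.5244, 0.1456, 0.1205]
eef_rot: [0.634, 0.774, 0.002, -0.005]
contact_force: [-0.1, -0.3, -0.4]
opening: 0.0003
```

```bash
python3 -c "
from h import *
st();to(138,2)"
```

```text
t 30.5 tcp [524.4 145.6 120.5] tray [154.    0.3] jaw-TH -1.554 toolz [-0.005  0.008 -1.   ] open 0.0003 F [-0.1 -0.3 -0.4] q [-0.05  0.46 -0.42  1.87  0.23  0.86 -0.39]
shift to (138, 2) [  1.2 -16. ]
```

{"fn": "servo_tool", "kwargs": {
  "motion": [
    {"tx":1,"ty":-13,"tz":0,"rx":0.008,"ry":-0.005,"rz":-0.015,"fingers":1},
    {"tx":0,"ty":0,"tz":-12,"rx":0,"ry":0,"rz":0,"fingers":1},
    {"tx":0,"ty":0,"tz":-12,"rx":0,"ry":0,"rz":0,"fingers":1},
    {"tx":0,"ty":0,"tz":-10,"rx":0,"ry":0,"rz":0,"fingers":1},
    {"tx":0,"ty":0,"tz":0,"rx":0,"ry":0,"rz":0,"fingers":1}
  ]
}}

```text
time: 31.0
position: [0.5252, 0.1271, 0.0826]
eef_rot: [0.642, 0.767, 0.005, -0.005]
contact_force: [-0.3, 0.5, -0.4]
opening: 0.0005
```

```bash
python3 -c "
from h import *
st();to(141,1)"
```

```text
t 31.0 tcp [525.2 127.1  82.6] tray [135.6   2.9] jaw-TH -1.575 toolz [-0.001  0.014 -1.   ] open 0.0005 F [-0.3  0.5 -0.4] q [-0.03  0.5  -0.4   1.92  0.25  0.77 -0.39]
shift to (141, 1) [0.9 5.6]
```

{"fn": "servo_tool", "kwargs": {
  "motion": [
    {"tx":1,"ty":5.5,"tz":0,"rx":-0.014,"ry":0,"rz":0,"fingers":1},
    {"tx":0,"ty":0,"tz":-8,"rx":0,"ry":0,"rz":0,"fingers":1},
    {"tx":0,"ty":0,"tz":-10,"rx":0,"ry":0,"rz":0,"fingers":1},
    {"tx":0,"ty":0,"tz":0,"rx":0,"ry":0,"rz":0,"fingers":1}
  ]
}}

```text
time: 31.4
position: [0.5264, 0.133, 0.0628]
eef_rot: [0.642, 0.767, -0.001, -0.0]
contact_force: [-0.9, -0.2, -0.5]
opening: 0.0003
```

```bash
python3 -c "
from h import *
st();to(141,1)"
```

```text
t 31.4 tcp [526.4 133.   62.8] tray [141.3   0.6] jaw-TH -1.575 toolz [-0.002 -0.001 -1.   ] open 0.0003 F [-0.9 -0.2 -0.5] q [-0.07  0.53 -0.38  1.92  0.28  0.74 -0.44]
shift to (141, 1) [-0.4 -0.3]
```

Positioned over washer 2's front half. Descending to about z = 25, then in small steps.

{"fn": "servo_tool", "kwargs": {
  "motion": [
    {"tx":0,"ty":0,"tz":-8,"rx":0,"ry":0,"rz":0,"fingers":1},
    {"tx":0,"ty":0,"tz":-8,"rx":0,"ry":0,"rz":0,"fingers":1},
    {"tx":0,"ty":0,"tz":-8,"rx":0,"ry":0,"rz":0,"fingers":1},
    {"tx":0,"ty":0,"tz":-8,"rx":0,"ry":0,"rz":0,"fingers":1},
    {"tx":0,"ty":0,"tz":0,"rx":0,"ry":0,"rz":0,"fingers":1}
  ]
}}

```text
time: 31.9
position: [0.5263, 0.133, 0.0277]
eef_rot: [0.642, 0.767, -0.001, -0.0]
contact_force: [-0.0, 0.1, 0.0]
opening: 0.0007
```

```bash
python3 -c "
from h import *
st();to(141,1)"
```

```text
t 31.9 tcp [526.3 133.   27.7] tray [141.2   0.8] jaw-TH -1.575 toolz [-0.002 -0.001 -1.   ] open 0.0007 F [-0.   0.1  0. ] q [-0.09  0.58 -0.36  1.95  0.32  0.67 -0.46]
shift to (141, 1) [-0.2 -0.3]
```

{"fn": "servo_tool", "kwargs": {
  "motion": [
    {"tx":0,"ty":0,"tz":-6,"rx":0,"ry":0,"rz":0,"fingers":1},
    {"tx":0,"ty":0,"tz":-4,"rx":0,"ry":0,"rz":0,"fingers":1},
    {"tx":0,"ty":0,"tz":0,"rx":0,"ry":0,"rz":0,"fingers":1}
  ]
}}

```text
time: 32.2
position: [0.5264, 0.1332, 0.0169]
eef_rot: [0.642, 0.767, -0.001, -0.0]
contact_force: [0.0, 1.2, -0.3]
opening: 0.0005
```

{"fn": "servo_tool", "kwargs": {
  "motion": [
    {"tx":0,"ty":0,"tz":-2,"rx":0,"ry":0,"rz":0,"fingers":1},
    {"tx":0,"ty":0,"tz":-1,"rx":0,"ry":0,"rz":0,"fingers":1}
  ]
}}

```text
time: 32.4
position: [0.5267, 0.1334, 0.0142]
eef_rot: [0.642, 0.767, -0.001, -0.0]
contact_force: [-2.7, -1.5, 11.4]
opening: 0.0003
```

Contact at z = 14 mm matches washer 2 lying flat. Dragging it forward.

{"fn": "servo_tool", "kwargs": {
  "motion": [
    {"tx":-0.5,"ty":3,"tz":-0.7,"rx":0,"ry":0,"rz":0,"fingers":1},
    {"tx":-0.5,"ty":3,"tz":-0.7,"rx":0,"ry":0,"rz":0,"fingers":1},
    {"tx":-0.5,"ty":3,"tz":-0.7,"rx":0,"ry":0,"rz":0,"fingers":1},
    {"tx":-0.5,"ty":3,"tz":-0.7,"rx":0,"ry":0,"rz":0,"fingers":1}
  ]
}}

```text
time: 32.8
position: [0.5272, 0.1387, 0.0143]
eef_rot: [0.644, 0.765, -0.003, 0.004]
contact_force: [-0.0, -5.5, 8.1]
opening: 0.0005
```

```bash
python3 -c "
from h import *
import cv2
st();to(155,1)
a=ctrl.get_image('scene')[190:295,250:370,::-1]
cv2.imwrite('pics/s14.png',cv2.resize(a,None,fx=5.5,fy=5.5,interpolation=cv2.INTER_CUBIC))
"
```

```text
t 32.8 tcp [527.2 138.7  14.3] tray [146.7  -1.2] jaw-TH -1.581 toolz [ 0.002 -0.009 -1.   ] open 0.0005 F [-0.  -5.5  8.1] q [-0.12  0.6  -0.34  1.95  0.33  0.64 -0.5 ]
shift to (155, 1) [-3.7  7.8]
```

View pics/s14.png

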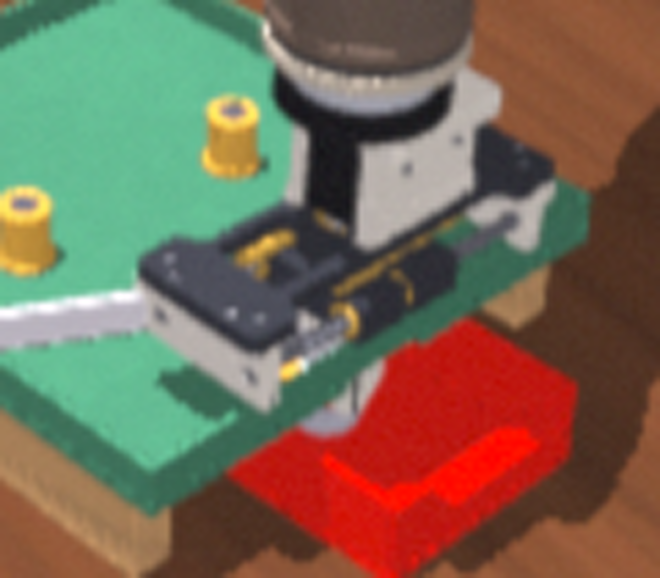

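{"fn": "servo_tool", "kwargs": {
  "motion": [
    {"tx":-1,"ty":3,"tz":-1,"rx":0,"ry":0,"rz":0,"fingers":1},
    {"tx":-1,"ty":3,"tz":-1,"rx":0,"ry":0,"rz":0,"fingers":1},
    {"tx":-1,"ty":3,"tz":-1,"rx":0,"ry":0,"rz":0,"fingers":1}
  ]
}}

```text
time: 33.15
position: [0.5271, 0.1412, 0.0143]
eef_rot: [0.646, 0.763, -0.004, 0.008]
contact_force: [0.2, -5.8, 11.5]
opening: 0.0003
```

```bash
python3 -c "
from h import *
st();to(155,1)"
```

```text
t 33.15 tcp [527.1 141.2  14.3] tray [149.2  -1.6] jaw-TH -1.587 toolz [ 0.007 -0.017 -1.   ] open 0.0003 F [ 0.2 -5.8 11.5] q [-0.14  0.6  -0.33  1.95  0.34  0.64 -0.52]
shift to (155, 1) [-3.6  5.3]
```

{"fn": "servo_tool", "kwargs": {
  "motion": [
    {"tx":0,"ty":0,"tz":6,"rx":0.017,"ry":0.007,"rz":0,"fingers":1},
    {"tx":0,"ty":0,"tz":25,"rx":0,"ry":0,"rz":0,"fingers":1},
    {"tx":0,"ty":0,"tz":35,"rx":0,"ry":0,"rz":0,"fingers":1},
    {"tx":0,"ty":0,"tz":35,"rx":0,"ry":0,"rz":0,"fingers":1},
    {"tx":1,"ty":-25,"tz":0,"rx":0,"ry":0,"rz":0,"fingers":1},
    {"tx":2,"ty":-40,"tz":0,"rx":0,"ry":0,"rz":0,"fingers":1},
    {"tx":2,"ty":-40,"tz":0,"rx":0,"ry":0,"rz":0,"fingers":1},
    {"tx":1,"ty":-25,"tz":0,"rx":0,"ry":0,"rz":0,"fingers":1},
    {"tx":0,"ty":0,"tz":0,"rx":0,"ry":0,"rz":0,"fingers":1}
  ]
}}

```text
time: 34.05
position: [0.5339, 0.0073, 0.1235]
eef_rot: [0.645, 0.764, 0.004, -0.001]
contact_force: [-0.5, 0.1, -1.2]
opening: 0.0004
```

```bash
python3 -c "
from h import *
import cv2
st()
b=ctrl.get_image('top')[:,:,::-1]
cv2.imwrite('pics/z8.png',cv2.resize(b[190:230,210:260],None,fx=15,fy=15,interpolation=cv2.INTER_CUBIC))
a=ctrl.get_image('scene')[225:295,270:360,::-1]
cv2.imwrite('pics/z9.png',cv2.resize(a,None,fx=8,fy=8,interpolation=cv2.INTER_CUBIC))
"
```

```text
t 34.05 tcp [533.9   7.3 123.5] tray [16.3 16. ] jaw-TH -1.583 toolz [ 0.004  0.006 -1.   ] open 0.0004 F [-0.5  0.1 -1.2] q [ 0.19  0.43 -0.4   1.9   0.21  0.85 -0.15]
```

View pics/z8.png

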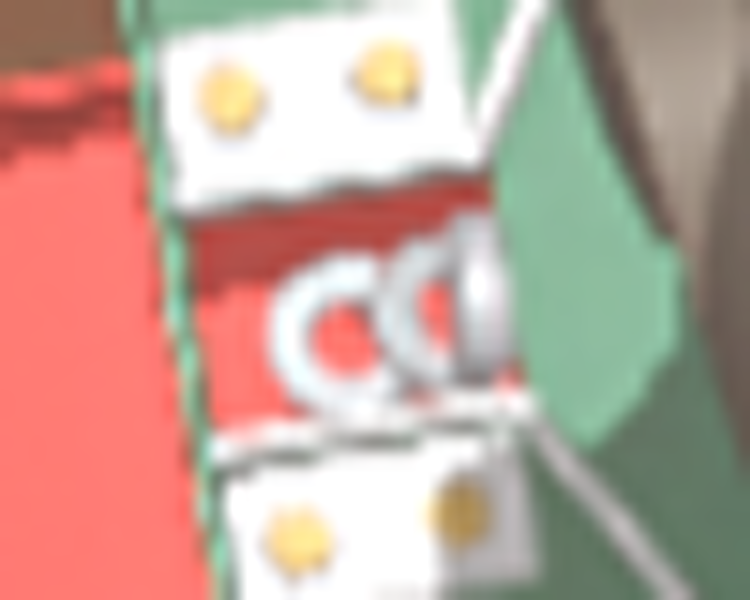

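View pics/z9.png

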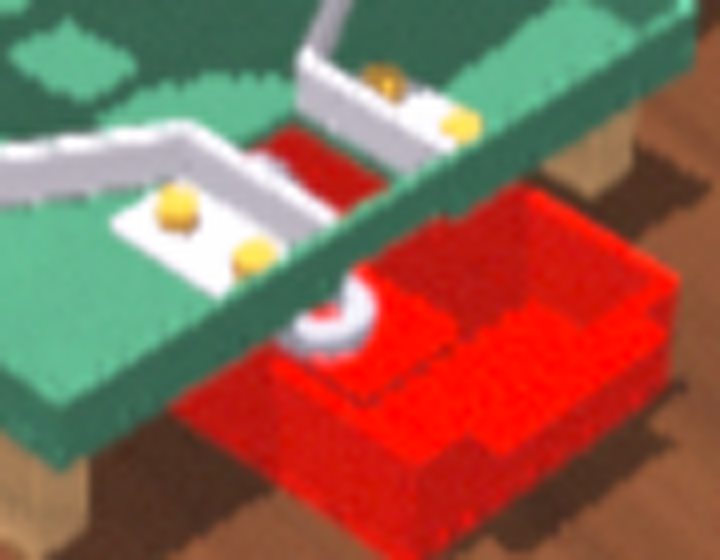

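Progress: washer 2 slid forward, washer 1 is now nearly flat, and a gap has opened between washer 3 and the slot edge, where red shows at (515,380). One more light top drag on washer 3 should tip it over forward.

{"fn": "servo_tool", "kwargs": {
  "motion": [
    {"tx":-1,"ty":15,"tz":0,"rx":-0.006,"ry":0.004,"rz":0.012,"fingers":1},
    {"tx":-1,"ty":30,"tz":0,"rx":0,"ry":0,"rz":0,"fingers":1},
    {"tx":-1,"ty":30,"tz":0,"rx":0,"ry":0,"rz":0,"fingers":1},
    {"tx":-1,"ty":15,"tz":-10,"rx":0,"ry":0,"rz":0,"fingers":1},
    {"tx":0,"ty":0,"tz":-15,"rx":0,"ry":0,"rz":0,"fingers":1},
    {"tx":0,"ty":0,"tz":0,"rx":0,"ry":0,"rz":0,"fingers":1}
  ]
}}

```text
time: 34.75
position: [0.5269, 0.1209, 0.0994]
eef_rot: [0.632, 0.775, 0.003, -0.003]
contact_force: [-0.7, -0.4, 0.2]
opening: 0.0006
```

```bash
python3 -c "
from h import *
st();to(120,1.5)"
```

```text
t 34.75 tcp [526.9 120.9  99.4] tray [129.3   2.3] jaw-TH -1.55 toolz [ 0.     0.009 -1.   ] open 0.0006 F [-0.7 -0.4  0.2] q [-0.01  0.48 -0.41  1.9   0.25  0.81 -0.35]
shift to (120, 1.5) [ 2.4 -9. ]
```

{"fn": "servo_tool", "kwargs": {
  "motion": [
    {"tx":2,"ty":-8,"tz":0,"rx":-0.009,"ry":0,"rz":-0.02,"fingers":1},
    {"tx":0,"ty":0,"tz":-10,"rx":0,"ry":0,"rz":0,"fingers":1},
    {"tx":0,"ty":0,"tz":-8,"rx":0,"ry":0,"rz":0,"fingers":1},
    {"tx":0,"ty":0,"tz":0,"rx":0,"ry":0,"rz":0,"fingers":1}
  ]
}}

```text
time: 35.15
position: [0.529, 0.1156, 0.0814]
eef_rot: [0.639, 0.769, 0.0, 0.001]
contact_force: [0.2, -0.9, 0.5]
opening: 0.0005
```

```bash
python3 -c "
from h import *
st();to(119,1.5)"
```

```text
t 35.15 tcp [529.  115.6  81.4] tray [123.7   1.2] jaw-TH -1.567 toolz [ 0.001 -0.    -1.   ] open 0.0005 F [ 0.2 -0.9  0.5] q [-0.03  0.5  -0.39  1.91  0.27  0.77 -0.38]
shift to (119, 1.5) [ 0.5 -4.6]
```

{"fn": "servo_tool", "kwargs": {
  "motion": [
    {"tx":0.5,"ty":-4.5,"tz":-10,"rx":0,"ry":0,"rz":0,"fingers":1},
    {"tx":0,"ty":0,"tz":-8,"rx":0,"ry":0,"rz":0,"fingers":1},
    {"tx":0,"ty":0,"tz":-5,"rx":0,"ry":0,"rz":0,"fingers":1},
    {"tx":0,"ty":0,"tz":0,"rx":0,"ry":0,"rz":0,"fingers":1}
  ]
}}

```text
time: 35.55
position: [0.5296, 0.1093, 0.0562]
eef_rot: [0.64, 0.769, 0.0, 0.0]
contact_force: [-0.2, 0.1, -0.4]
opening: 0.0002
```

{"fn": "servo_tool", "kwargs": {
  "motion": [
    {"tx":0,"ty":0,"tz":-3,"rx":0,"ry":0,"rz":0,"fingers":1},
    {"tx":0,"ty":0,"tz":-2,"rx":0,"ry":0,"rz":0,"fingers":1}
  ]
}}

```text
time: 35.75
position: [0.5298, 0.1093, 0.051]
eef_rot: [0.64, 0.769, 0.0, 0.001]
contact_force: [0.2, -0.1, -0.8]
opening: 0.0005
```

```bash
python3 -c "
from h import *
st()"
```

```text
t 35.75 tcp [529.8 109.3  51. ] tray [117.3   1.6] jaw-TH -1.57 toolz [ 0.001 -0.    -1.   ] open 0.0005 F [ 0.2 -0.1 -0.8] q [-0.03  0.55 -0.37  1.94  0.3   0.71 -0.4 ]
```

No contact at 51 mm, so its top is lower than before. Going on down.

{"fn": "servo_tool", "kwargs": {
  "motion": [
    {"tx":0,"ty":0,"tz":-2,"rx":0,"ry":0,"rz":0,"fingers":1},
    {"tx":0,"ty":0,"tz":-2,"rx":0,"ry":0,"rz":0,"fingers":1}
  ]
}}

```text
time: 35.95
position: [0.5315, 0.1097, 0.0483]
eef_rot: [0.64, 0.769, 0.001, 0.002]
contact_force: [-1.0, -3.1, 20.6]
opening: 0.0006
```

{"fn": "servo_tool", "kwargs": {
  "motion": [
    {"tx":0,"ty":0,"tz":-2,"rx":0,"ry":0,"rz":0,"fingers":1},
    {"tx":0,"ty":0,"tz":-1,"rx":0,"ry":0,"rz":0,"fingers":1}
  ]
}}

```text
time: 36.15
position: [0.5352, 0.1098, 0.0488]
eef_rot: [0.64, 0.768, 0.004, 0.005]
contact_force: [-1.6, -2.3, 12.8]
opening: 0.0002
```

{"fn": "servo_tool", "kwargs": {
  "motion": [
    {"tx":-2,"ty":4,"tz":-0.5,"rx":0,"ry":0,"rz":0,"fingers":1},
    {"tx":-1,"ty":4,"tz":-0.5,"rx":0,"ry":0,"rz":0,"fingers":1},
    {"tx":-1,"ty":4,"tz":-0.5,"rx":0,"ry":0,"rz":0,"fingers":1}
  ]
}}

```text
time: 36.45
position: [0.5348, 0.1214, 0.0506]
eef_rot: [0.641, 0.768, 0.006, 0.008]
contact_force: [0.5, 0.4, 2.2]
opening: 0.0003
```

{"fn": "servo_tool", "kwargs": {
  "motion": [
    {"tx":-1,"ty":4,"tz":-0.5,"rx":0,"ry":0,"rz":0,"fingers":1},
    {"tx":0,"ty":0,"tz":15,"rx":0,"ry":-0.01,"rz":0,"fingers":1},
    {"tx":0,"ty":0,"tz":30,"rx":0,"ry":0,"rz":0,"fingers":1},
    {"tx":0,"ty":0,"tz":25,"rx":0,"ry":0,"rz":0,"fingers":1},
    {"tx":1,"ty":-25,"tz":0,"rx":0,"ry":0,"rz":0,"fingers":1},
    {"tx":2,"ty":-40,"tz":0,"rx":0,"ry":0,"rz":0,"fingers":1},
    {"tx":2,"ty":-40,"tz":0,"rx":0,"ry":0,"rz":0,"fingers":1},
    {"tx":1,"ty":-25,"tz":0,"rx":0,"ry":0,"rz":0,"fingers":1},
    {"tx":0,"ty":0,"tz":0,"rx":0,"ry":0,"rz":0,"fingers":1}
  ]
}}

```text
time: 37.35
position: [0.539, -0.006, 0.1301]
eef_rot: [0.638, 0.77, 0.012, 0.014]
contact_force: [0.7, 0.5, -0.2]
opening: 0.0003
```

```bash
python3 -c "
from h import *
import cv2
st()
b=ctrl.get_image('top')[:,:,::-1]
cv2.imwrite('pics/z10.png',cv2.resize(b[190:230,210:260],None,fx=15,fy=15,interpolation=cv2.INTER_CUBIC))
a=ctrl.get_image('scene')[225:295,270:360,::-1]
cv2.imwrite('pics/z11.png',cv2.resize(a,None,fx=8,fy=8,interpolation=cv2.INTER_CUBIC))
"
```

```text
t 37.35 tcp [539.   -6.  130.1] tray [ 2.2 13.3] jaw-TH -1.566 toolz [ 0.037  0.001 -0.999] open 0.0003 F [ 0.7  0.5 -0.2] q [ 0.21  0.42 -0.4   1.91  0.22  0.82 -0.11]
```

View pics/z10.png

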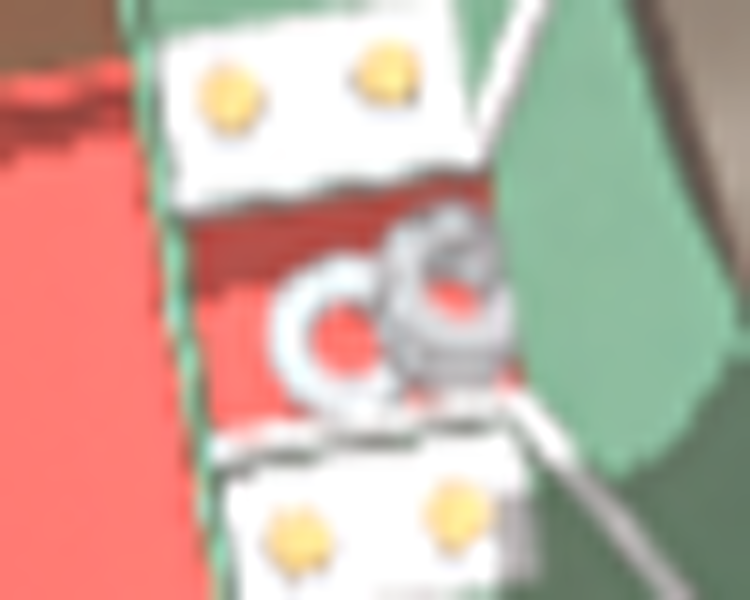

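View pics/z11.png

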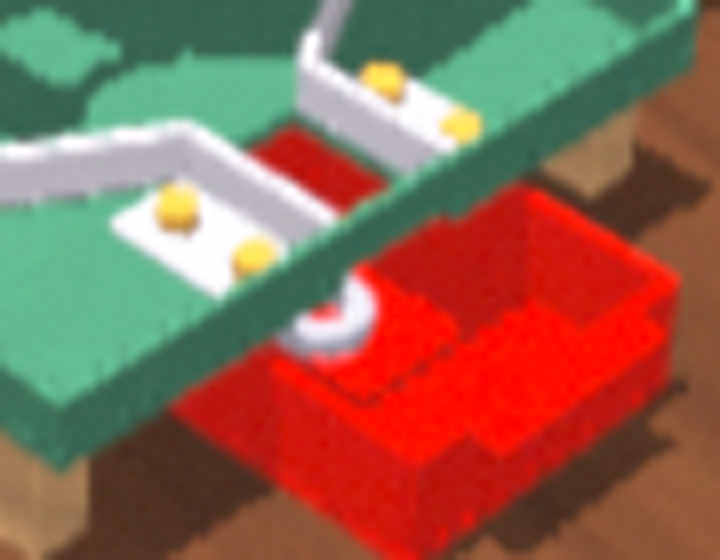

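Washer 3 has dropped flat onto washer 1 at z10 (447,290), and the slot at floor level is clear. I'll move the arm up and clear and make a last check of everything.

{"fn": "servo_tool", "kwargs": {
  "motion": [
    {"tx":0,"ty":-15,"tz":20,"rx":0,"ry":0.037,"rz":0,"fingers":1},
    {"tx":-5,"ty":-40,"tz":30,"rx":0,"ry":0,"rz":0,"fingers":1},
    {"tx":-10,"ty":-40,"tz":30,"rx":0,"ry":0,"rz":0,"fingers":1},
    {"tx":-10,"ty":-40,"tz":10,"rx":0,"ry":0,"rz":0,"fingers":1},
    {"tx":-10,"ty":-40,"tz":0,"rx":0,"ry":0,"rz":0,"fingers":1},
    {"tx":-10,"ty":-40,"tz":0,"rx":0,"ry":0,"rz":0,"fingers":1},
    {"tx":-5,"ty":-20,"tz":0,"rx":0,"ry":0,"rz":0,"fingers":1},
    {"tx":0,"ty":0,"tz":0,"rx":0,"ry":0,"rz":0,"fingers":1},
    {"tx":0,"ty":0,"tz":0,"rx":0,"ry":0,"rz":0,"fingers":1}
  ]
}}

```text
time: 38.35
position: [0.4891, -0.2277, 0.228]
eef_rot: [0.627, 0.779, 0.005, -0.001]
contact_force: [0.0, 1.0, 0.2]
opening: 0.0003
```

```bash
python3 -c "
from h import *
import cv2
st()
cv2.imwrite('pics/fin_s.png',ctrl.get_image('scene')[:,:,::-1]);cv2.imwrite('pics/fin_t.png',ctrl.get_image('top')[:,:,::-1])
for n,f,m in(('scene','fin_s',0),('top','fin_t',0)):
  a=cv2.imread('pics/%s.png'%f);b=cv2.imread('pics/%s0.png'%n)
  cv2.imwrite('pics/diff_%s.png'%n,cv2.absdiff(a,b))
"
```

```text
t 38.35 tcp [ 489.1 -227.7  228. ] tray [-206.8  102.4] jaw-TH -1.536 toolz [ 0.005  0.008 -1.   ] open 0.0003 F [0.  1.  0.2] q [ 0.62  0.32 -0.36  1.76  0.12  1.08  0.44]
```

View pics/fin_t.png

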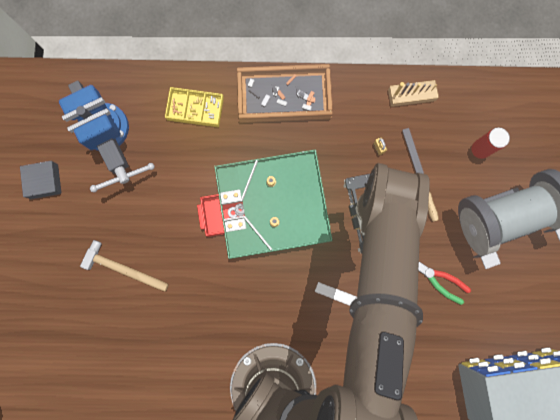

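View pics/diff_scene.png

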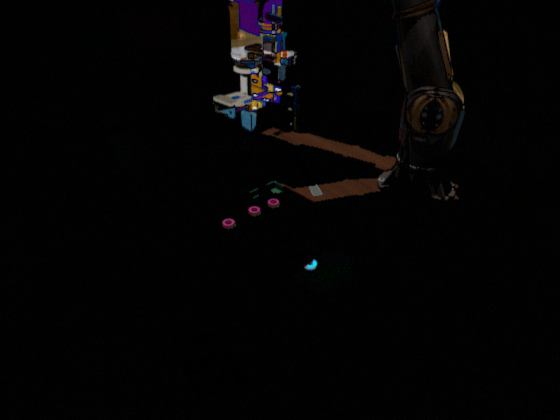

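The difference image shows changes only at the three washers, in the bin, and from the arm and its shadow. The bushings and tools haven't moved.

```bash
python3 -c "
from workcell import ctrl
print(ctrl.job_done())"
```

```text
the job is handed in; nothing more can be done
None
```

All three washers were slid across the tray and through the gate one at a time, and all are now in the red bin. I pushed the middle one first, then the far one, then the near one, and handed in at about 38 s.

- **Jam in the bin:** the third washer went through the slot but stopped on edge, leaning against the slot edge with its top at about floor level. I reached through with shut fingertips, slid the first washer forward and tipped the third over. This took a few tries, pressing at up to about 24 N on the fingertips, and nothing was picked up.
- **Last checks:** the final pictures show the tray floor empty and the third washer lying on the second, inside the bin. Comparing the scene camera's first and last pictures, only the washers, the bin contents, and the arm and its shadow changed. Both bushings stand where they were, and the tools in view are undisturbed.
- **Disagreement:** the two cameras differed by 2–4 mm on washer positions, which did not affect the job.

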